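Change over a batch of brass seals on the laser marking slide and start it

TASK

The laser marker has finished a batch: pull up the carriage's spring plunger, slide the carriage out to its loading position at the free end of the tube and let the plunger drop into its hole there, then lay every engraved seal flat on the cork of the tray, not one on another, and set every plain brass blank fully down in a nest of its own. Pull the plunger again, bring the carriage back so that the nests are under the lens, let the plunger drop home, and only then push the switch's roller lever over sideways until it trips, and let go of it.

Things in the scene. Friction and masses are not known exactly. Their poses are not given: they have to be found in the camera images.
- station: fixed laser marking station: grey base plate 12 mm thick (x -93 to 31, y -80 to 370 mm) with a 25 mm square steel tube along its y axis, tube top 55 mm up, end blocks 62 mm high; column and white head at one end. Origin on the worktop under the tube, abreast of the lens; x points from the row of nests back to the column, y along the tube from the lens to the free loading end, z up.
- lens (a point): centre of the lens's lower face, 175 mm above the worktop, looking straight down. The head above it is 76 mm wide along the tube, reaches from 37 mm in front of the lens (-x) back to the column 140 mm behind it, top 275 mm up (column 318 mm); a hand wheel sticks out to 70 mm on the side away from the loading end.
- carriage (a joint): slide in m of the aluminium carriage on the square tube, along the station's +y: 0 = marking position, nests under the lens (it starts locked there); 0.180 = loading position at the free end. End stops 3 mm beyond each (-0.003, 0.183). The tube's index holes lie at 0, 0.045, 0.090, 0.135, 0.180. About 1.5 N of friction once the plunger is up.
- plunger (a joint): the vertical spring plunger on the carriage, in m: 0 = pin fully down in an index hole (locked), about 0.007 = pin riding on top of the tube (not locked), 0.013 = pulled up to its stop. The spring pushes down with 4 N at 0, 9 N at the top. The round-nosed 8 mm pin drops in by itself when let go within about 2 mm of a hole.
- plunger_knob (a point): centre of the plunger's black round knob, 22 mm in diameter; its top is 8 mm above this point, its underside 12 mm below; 91 mm above the worktop when the pin is down. Below it a 19 mm boss ends 18 mm, and the sleeve block 29 mm, under this point (pin down). It moves with plunger and carriage: 140 mm from the middle nest along the tube, on the loading side, and 58 mm behind the row of nests.
- nest_1 (a point): centre of the mouth of nest 1 of three round nests in the carriage's plate (1 farthest from the plunger, 3 nearest, 40 mm apart along the tube): 28.5 mm wide, 5 mm deep, chamfered, mouth 36 mm above the worktop. A disc fully in it stands 7 mm proud, its centre 1 mm above this point. Axes as the station's. Nearest higher part: sleeve blocks 26 mm higher, from 39 mm behind the centre (+x).
- nest_2 (a point): centre of the mouth of nest 2 of three round nests in the carriage's plate (1 farthest from the plunger, 3 nearest, 40 mm apart along the tube): 28.5 mm wide, 5 mm deep, chamfered, mouth 36 mm above the worktop. A disc fully in it stands 7 mm proud, its centre 1 mm above this point. Axes as the station's. Nearest higher part: sleeve blocks 26 mm higher, from 39 mm behind the centre (+x).
- nest_3 (a point): centre of the mouth of nest 3 of three round nests in the carriage's plate (1 farthest from the plunger, 3 nearest, 40 mm apart along the tube): 28.5 mm wide, 5 mm deep, chamfered, mouth 36 mm above the worktop. A disc fully in it stands 7 mm proud, its centre 1 mm above this point. Axes as the station's. Nearest higher part: sleeve blocks 26 mm higher, from 39 mm behind the centre (+x).
- seal_1_center (a point): centre (half-way up) of finished brass seal 1, a flat disc 26 mm in diameter and 12 mm thick, about 50 g, with a rosette engraved on its upper face; z is its axis, up out of the engraved face. Starts in nest 1; absent in some runs.
- seal_2_center (a point): centre (half-way up) of finished brass seal 2, a flat disc 26 mm in diameter and 12 mm thick, about 50 g, with a rosette engraved on its upper face; z is its axis, up out of the engraved face. Starts in nest 2; absent in some runs.
- seal_3_center (a point): centre (half-way up) of finished brass seal 3, a flat disc 26 mm in diameter and 12 mm thick, about 50 g, with a rosette engraved on its upper face; z is its axis, up out of the engraved face. Starts in nest 3; absent in some runs.
- blank_1_center (a point): centre (half-way up) of plain brass blank 1, a flat disc 26 mm in diameter and 12 mm thick, about 50 g, no engraving, either face alike; starts flat on the worktop on the left. Absent in some runs.
- blank_2_center (a point): centre (half-way up) of plain brass blank 2, a flat disc 26 mm in diameter and 12 mm thick, about 50 g, no engraving, either face alike; starts flat on the worktop on the left. Absent in some runs.
- blank_3_center (a point): centre (half-way up) of plain brass blank 3, a flat disc 26 mm in diameter and 12 mm thick, about 50 g, no engraving, either face alike; starts flat on the worktop on the left. Absent in some runs.
- tray_in (a point): middle of the cork floor (7 mm above the worktop) of the loose wooden tray for finished seals. Outside 100 x 120 x 16 mm; inside 90 mm along its x, 110 mm along its y; walls 5 mm thick, 9 mm above the cork. 0.35 kg.
- start_switch: fixed roller-lever switch that starts the laser: grey housing 34 x 40 mm, 83 mm high, bolted down in front of the station near its loading end, on a 44 x 74 mm foot plate. Origin under the foot's centre; x points from the lever side to the back, y to the left, z up.
- switch_lever (a joint): angle in rad of the switch's lever about the switch's x axis, hinge 71 mm above the worktop: 0 = upright, positive = roller swung to the switch's -y (right), negative = to +y (left). Trips beyond 0.4 either way, stops at 0.8, springs back upright when let go. 0.2 N m per rad, about 2 N at the roller to trip.
- switch_roller (a point): centre of the white roller at the lever's upper end, 50 mm from the hinge: 20 mm in diameter, 20 mm long, axis along the switch's x. Upright it is 121 mm above the worktop above the switch's origin, free on both sides.

How it is judged:
By the outcome, as a careful person would: the job done as asked, in the order asked, and still so for the second after the job is handed in, with the robot touching nothing.
Of seal_1, seal_2, seal_3 only 2 to 3 are there at a start; the rules pass over those that are not, and their reading is None.
Of blank_1, blank_2, blank_3 only 2 to 3 are there at a start; the rules pass over those that are not, and their reading is None.
At some moment in a run one of tray, blank_1, blank_2, blank_3 may be knocked a few centimetres aside while the robot is not near it.
Once in a run the grip may slacken for a moment while it holds something.
It also fails if it takes over 208 s, if anything falls off the work surface, if the arm or the gripper's body presses on something with over 40 N, if the wrist force passes 120 N, or if a joint passes its speed limit or range.

ROBOT

A 6-joint arm with a two-finger parallel gripper is mounted at the origin on a cart in front of the work surface, level with it; the furniture and walls round the work are solid. World frame = base frame: x ahead of the robot, y to its left, z up, the work surface at z = 0. Lengths are in mm, angles in degrees, forces in N, time in s.
With the tool pointing down it reaches from about 350 to 850 mm from the base axis. Payload 8.1 kg.
Tool frame: the origin (TCP) lies midway between the tips of the shut fingers; the grasp point (between the pads) lies 19 mm behind it; x points along the fingers, y is the direction in which the jaws open and shut, and the axes are right-handed (so a half turn about x gives the same grasp; the last joint's range is limited). The gripper opens to 85 mm and grips with 20 to 120 N. Pads are 22 mm wide; open, the fingers measure 114 mm over their backs; the gripper's body (76 mm by 85 mm) begins 54 mm behind the grasp point. The pads swing forward as they close: fully open they stand 13 mm farther back than shut.
Start: joints at [72.17, 7.471, 85.268, -0, 87.261, -4.893], TCP at [134.309, 584.779, 231.292] pointing down, gripper open.
Joint ranges: [-169.43, 169.43], [-51.17, 129.36], [1.28, 143.12], [-76.62, 256.62], [0, 156.53], [-152.29, 152.29]. Speed limits (degrees/s): [136.94, 136.94, 159.86, 180, 180, 180].

INTERFACE

Orientations are given as [roll, pitch, yaw] about the fixed x, y, z axes, in that order (R = Rz(yaw) Ry(pitch) Rx(roll)).
In Python, from bench import sense, snapshot, hand_in gives the robot as it stands.
- The arm moves only by the tool drive_tool, never from a script. Its argument "deltas" is a list of rows, each a list of 7 numbers: the closure in counts, from 0 (fully open) to 255 (shut), then the shift along the tool's x, y, z in m, then the turn, a rotation vector about the tool's x, y, z in rad. A call has exactly 10 rows; each row is the pose to reach, as a shift and turn from the pose commanded when the call began, along the tool's axes at that moment; what a row does not reach only later rows make up. A row lasts 1/12 s, in which the tool goes at most 41.7 mm and 7.16 degrees, less where a joint would pass 70% of its speed; a pose out of reach is approached as far as the arm can. A call with a gripper value outside its range is refused whole. The fingers move at their own pace and stop on an object; "squeeze" is the grip in N (left out, the last holds). Time passes only in rows, so rows that repeat a pose let the fingers close, or fill a call up. It gives the time, the measured TCP pose, the force and the opening at its end, in the units of the state.
- sense(): the state, without advancing time (a new reading comes with each control period).
- snapshot(name): name is "scene" or "top" or "wrist"; returns a dict with "frame" (384x512x3 uint8, blue, green, red), "fx", "fy", "cx", "cy" (pixels), "rvec" (rotation vector, rad) and "tvec" (3), from world to camera coordinates, as OpenCV has them. Camera axes: x right, y down, z forward; pixel columns grow to the right and rows downward; lengths in mm; the calibration is good to about 2 mm. A picture is of the moment at which its call begins. There is no depth.
- hand_in(): hands the job in, once; it reports no verdict.
The state is a dict: "time": time; "joint_pos": joint angles; "qd": joint speeds; "joint_efforts": joint torques, N m; "tool_pos": TCP position; "tcp_rot": TCP orientation; "ft_force": force on the tool from outside, world axes, zero at the start; "wrist_torque": the same for the moment, N m; "finger_gap": finger opening in mm.
Only numpy, scipy, OpenCV 4.12 (cv2) and the standard library are available. Lean on these libraries where they do the work, as an engineer would, in place of code of your own. Each camera call takes 0.05 s, during which the arm holds its last target.

## Working session

There is one attempt and no reset: what is moved stays moved. The work goes in short steps, Python scripts to look and compute and a tool call to move; the robot and the scene stay as the last step left them, time stands still between calls to the robot, and variables do not carry over. Pictures are saved under pics/ and viewed, and the job is handed in when it is done.

Besides the shell and the picture viewer there is one more tool, called after "Request:" as name([rows], argument=value, ...), one row to a line, values as JSON. drive_tool: Moves the arm, as the interface text tells. Its arguments: {"type":"object","properties":{"deltas":{"type":"array","items":{"type":"array","items":{"type":"number"}}},"squeeze":{"type":"number"}},"required":["deltas"]}

```bash
ls -la; mkdir -p pics; python3 - <<'E'
from bench import sense, snapshot
import cv2
s=sense()
for k,v in s.items(): print(k,v)
for n in ("scene","top","wrist"):
    d=snapshot(n); cv2.imwrite(f"pics/{n}0.png",d["frame"]); print(n,d["fx"],d["fy"],d["cx"],d["cy"],d["rvec"],d["tvec"])
E
```

```text
total 12
drwxr-xr-x  3 agent agent 4096 Dec  7 02:41 .
drwxr-xr-x 23 root  root  4096 Dec  7 02:41 ..
drwxr-xr-x  2 agent agent 4096 Dec  7 02:41 pics
time 0.0
joint_pos [ 7.21702209e+01  7.51645138e+00  8.53301549e+01  5.67238592e-04
  8.72611140e+01 -4.89281665e+00]
qd [-0.02594814 -0.08690465 -0.00288932 -0.00411142  0.05414548 -0.027     ]
joint_efforts [ 1.00180965e-03 -5.69386375e+01 -5.00559747e+01 -3.41480290e-04
  1.45192680e-02  4.53085931e-05]
tool_pos [134.1290795  584.24652763 230.22203455]
tcp_rot [ -95.19415253   89.8922782  -108.13114264]
ft_force [ 0.20190683 -0.07300489 -0.61931752]
wrist_torque [ 0.00180411 -0.02903851 -0.01011683]
finger_gap 85.77106955649433
scene 398.6814203789271 398.6814203789271 255.94248136458273 187.06492827391017 [ 2.06065829 -0.77639244  0.37527342] [-337.82086212  306.57927463  942.39167368]
top 450.5144217069481 450.5144217069481 259.2744453422791 185.3944024265427 [ 1.65739971 -2.34080099  0.46262372] [204.03156397 490.25752917 974.97281457]
wrist 297.4749119273761 297.4749119273761 252.13832101957627 192.4031957922196 [-2.28603211 -1.81810532 -0.24390198] [-598.89775942  -32.07277559  378.09155009]
```

View pics/scene0.png

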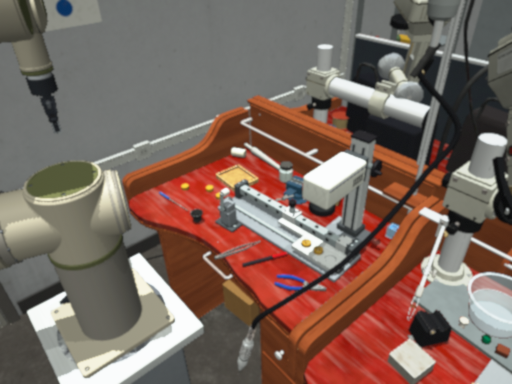

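View pics/top0.png

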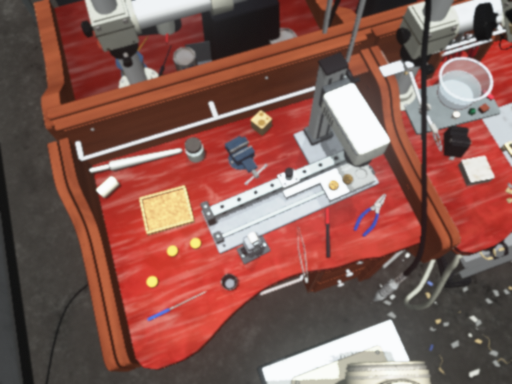

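View pics/wrist0.png

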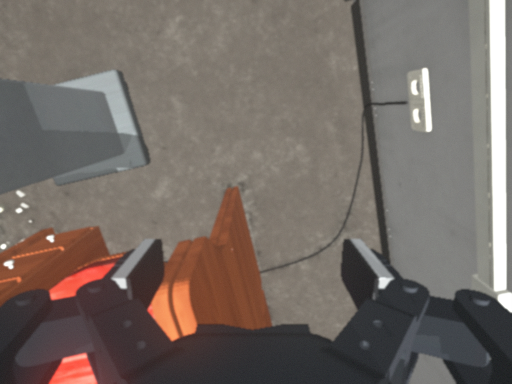

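The scene view shows the station, tray and blanks. The top view shows the tray at about (167,210) and three blanks at (152,282), (172,251) and (195,243). Seals are near (335,185) and (348,178), the plunger near (288,175), and the switch near (252,245). I'll zoom in next.

```bash
cat > h.py <<'E'
import numpy as np, cv2
from bench import sense, snapshot
class Cam:
    def __init__(s,d):
        s.K=np.array([[d["fx"],0,d["cx"]],[0,d["fy"],d["cy"]],[0,0,1]]);s.rv=np.array(d["rvec"],float);s.tv=np.array(d["tvec"],float)
        s.R=cv2.Rodrigues(s.rv)[0];s.c=-s.R.T@s.tv;s.f=d["frame"]
    def proj(s,P): return cv2.projectPoints(np.array(P,float).reshape(-1,3),s.rv,s.tv,s.K,None)[0].reshape(-1,2)
    def ray(s,uv,z):
        d=s.R.T@np.linalg.inv(s.K)@np.array([uv[0],uv[1],1.]);return s.c+d*(z-s.c[2])/d[2]
def cam(n): return Cam(snapshot(n))
def tri(c1,u1,c2,u2):
    A=[];b=[]
    for c,u in((c1,u1),(c2,u2)):
        d=c.R.T@np.linalg.inv(c.K)@np.array([u[0],u[1],1.]);d/=np.linalg.norm(d)
        M=np.eye(3)-np.outer(d,d);A.append(M);b.append(M@c.c)
    return np.linalg.lstsq(np.vstack(A),np.hstack(b),rcond=None)[0]
def crop(c,x0,y0,x1,y1,k,name):
    cv2.imwrite(f"pics/{name}.png",cv2.resize(c.f[y0:y1,x0:x1],None,fx=k,fy=k,interpolation=cv2.INTER_CUBIC))
def toolR():
    r=np.radians(sense()["tcp_rot"]);from scipy.spatial.transform import Rotation as Ro
    return Ro.from_euler("xyz",r).as_matrix()
E
python3 - <<'E'
from h import *
t=cam("top"); crop(t,90,100,400,320,2.5,"t1"); crop(t,190,130,390,270,4,"t2")
s=cam("scene"); crop(s,140,120,390,300,3.2,"s1")
print(t.c,s.c, sense()["time"])
E
```

```text
[ 134.91698838  157.96252    1090.59550782] [-119.38920175 -687.10562048  780.92761378] 0.25
```

View pics/t1.png

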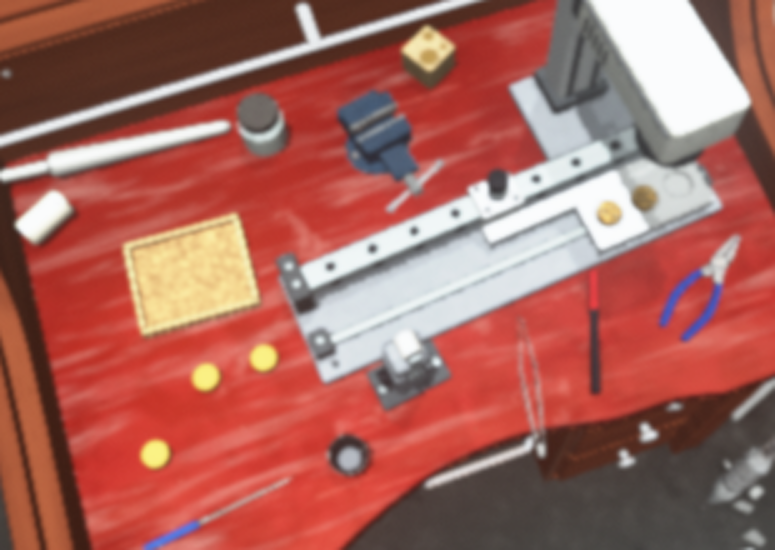

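View pics/t2.png

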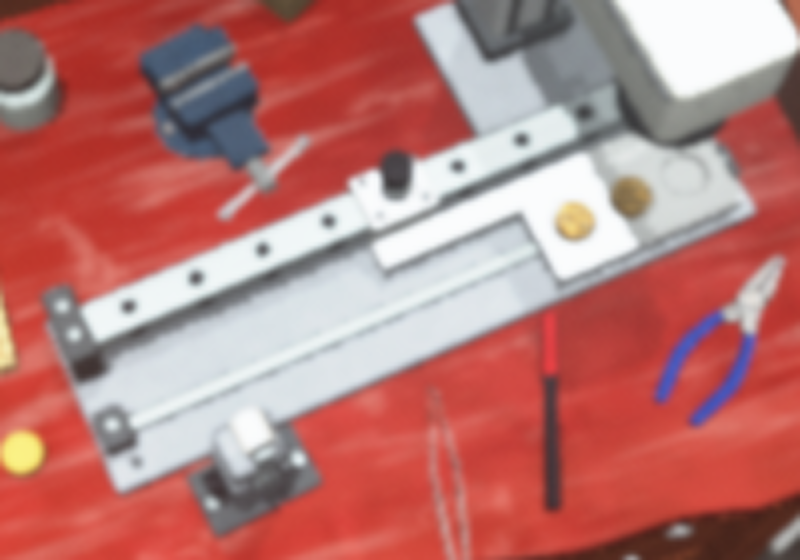

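View pics/s1.png

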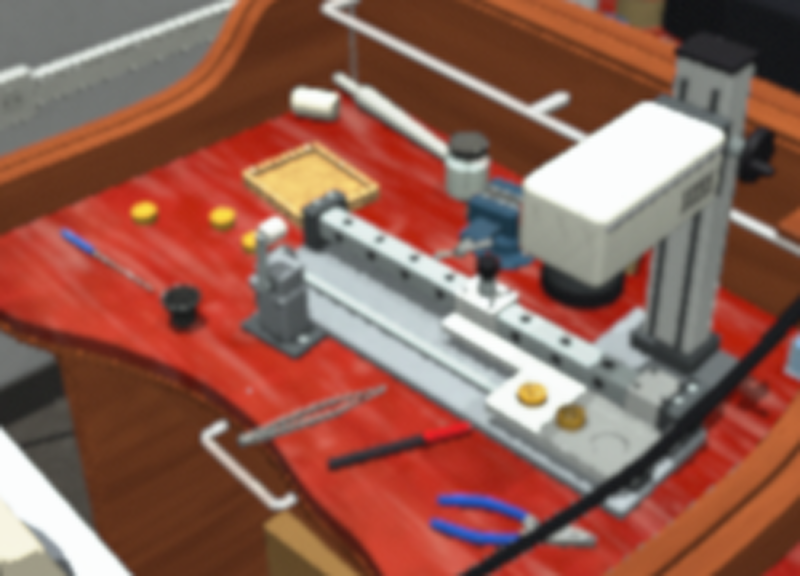

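Seals sit in nests 3 and 2 (seal_1 is absent) and there are three blanks. In crop t2 the tube holes are at (128,306), (196,278), (262,249), (329,220), and the plunger knob is at (397,170). Next I'll estimate coarse poses.

```bash
python3 - <<'E'
from h import *
from scipy.optimize import least_squares
t=cam("top"); s=cam("scene")
px=[(128,306,320),(196,278,275),(262,249,230),(329,220,185),(458,166,95),(522,139,50)]
obs=[];mod=[]
for u,v,y in px: obs.append((190+u/4-.375,130+v/4-.375));mod.append((0,y,55))
obs.append((190+122/4,130+492/4));mod.append((-93,370,12))
obs.append((190+754/4,130+212/4));mod.append((-93,-80,12))
obs=np.array(obs);mod=np.array(mod,float)
def W(p,m):
    c,q=np.cos(p[2]),np.sin(p[2]);return np.c_[p[0]+c*m[:,0]-q*m[:,1],p[1]+q*m[:,0]+c*m[:,1],m[:,2]]
r=least_squares(lambda p:(t.proj(W(p,mod))-obs).ravel(),[600,0,0])
print(r.x,np.degrees(r.x[2]),(r.fun.reshape(-1,2)).round(2).tolist())
# blanks / tray
hsv=cv2.cvtColor(t.f,cv2.COLOR_BGR2HSV)
m=cv2.inRange(hsv,(20,120,120),(35,255,255))
n,l,st,ce=cv2.connectedComponentsWithStats(m)
for i in range(1,n):
    if st[i,4]>15: print(st[i],ce[i].round(1),t.ray(ce[i],11).round(1))
# switch roller
print("roller",t.ray((190+252/4,130+427/4),131))
for u,v in((147/2.5+90,333/2.5+100),(260/2.5+90,302/2.5+100),(238/2.5+90,214/2.5+100),(124/2.5+90,243/2.5+100)): print("tray",t.ray((u,v),16).round(1))
w=cam("wrist");R=toolR();p=sense()["tool_pos"]
print("toolR",R.round(3).tolist()); print("cam in tool",R.T@(w.c-p),(R.T@w.R.T).round(3).tolist())
E
```

```text
[ 5.55284542e+02 -1.90324039e+02  9.09733751e-02] 5.212390440099583 [[0.28, 0.17], [0.14, -0.01], [0.29, 0.14], [-0.01, 0.39], [0.04, 0.13], [-0.1, 0.13], [-1.3, -0.14], [0.71, -0.94]]
[259 121   5   4  18] [261.  122.3] [742.1 -48.7  11. ]
[191 238  10  10  63] [195.2 242.6] [473.8 218.   11. ]
[167 246  11  10  79] [172.  250.4] [473.7 277.2  11. ]
[147 277  11  10  72] [152.  281.3] [416.6 342.1  11. ]
roller [406.42001405  87.26870644 131.        ]
tray [533.7 319.8  16. ]
tray [527.4 204.9  16. ]
tray [627.1 199.8  16. ]
tray [635.1 319.   16. ]
toolR [[-0.0, 0.224, 0.975], [-0.0, 0.975, -0.224], [-1.0, -0.0, -0.0]]
cam in tool [-141.83195931   -0.30013574  -68.41776551] [[-0.0, -0.265, 0.964], [1.0, -0.001, -0.0], [0.001, 0.964, 0.265]]
```

```bash
cat >> h.py <<'E'
from scipy.spatial.transform import Rotation as Ro
SX,SY,SYAW=555.28,-190.32,np.radians(5.21)
def st2w(x,y,z=0):
    c,q=np.cos(SYAW),np.sin(SYAW);return np.array([SX+c*x-q*y,SY+q*x+c*y,z])
def w2st(p):
    c,q=np.cos(SYAW),np.sin(SYAW);d=np.array(p[:2])-[SX,SY];return np.array([c*d[0]+q*d[1],-q*d[0]+c*d[1],p[2]])
def Rdown(yaw): # tool x down, tool y at yaw+90 deg, tool z at yaw (deg)
    a=np.radians(yaw);y=np.array([-np.sin(a),np.cos(a),0]);x=np.array([0,0,-1.]);return np.c_[x,y,np.cross(x,y)]
def delta(P,yaw,R=None,p=None):
    s=sense();R=toolR() if R is None else R;p=np.array(s["tool_pos"]) if p is None else p
    print("shift m",(R.T@(np.array(P)-p)/1000).round(4),"rot",Ro.from_matrix(R.T@Rdown(yaw)).as_rotvec().round(4),"t",round(s["time"],2),"F",np.round(s["ft_force"],1),"gap",round(s["finger_gap"],1))
E
python3 - <<'E'
from h import *
delta((430,270,260),5.21)
E
```

```text
shift m [-0.0288 -0.2405  0.3587] rot [-3.168e-01 -1.000e-04  2.000e-04] t 0.4 F [-0.7 -0.2 -0.3] gap 85.4
```

Request:
drive_tool([
  [0,-0.004,-0.022,0.033,-0.04,0,0],
  [0,-0.007,-0.045,0.066,-0.08,0,0],
  [0,-0.01,-0.067,0.1,-0.12,0,0],
  [0,-0.013,-0.09,0.133,-0.16,0,0],
  [0,-0.016,-0.112,0.167,-0.2,0,0],
  [0,-0.02,-0.135,0.2,-0.24,0,0],
  [0,-0.023,-0.157,0.234,-0.28,0,0],
  [0,-0.026,-0.18,0.268,-0.317,0,0],
  [0,-0.028,-0.202,0.302,-0.317,0,0],
  [0,-0.029,-0.222,0.332,-0.317,0,0],
])

```text
time: 1.23
tool_pos: [409.7, 292.2, 261.0]
tcp_rot: [12.0, 89.9, 17.2]
ft_force: [-0.4, 0.1, -0.3]
finger_gap: 85.5
```

```bash
python3 - <<'E'
from h import *
delta((430,270,260),5.21)
w=cam("wrist");cv2.imwrite("pics/w1.png",w.f)
E
```

```text
shift m [ 0.001  -0.0239  0.0182] rot [ 0.0001  0.0014 -0.0003] t 1.23 F [-0.4  0.1 -0.3] gap 85.5
```

View pics/w1.png

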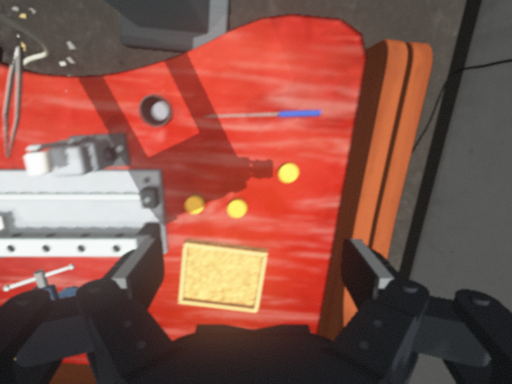

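The wrist view shows the blanks at (289,173), (237,209) and (194,205), the tray centred near (224,277), the switch with its roller near (35,160), and the station's loading end at left. I'll measure these.

```bash
cat >> h.py <<'E'
def discs(c,z=12,amin=60,lo=(20,120,90)):
    hsv=cv2.cvtColor(c.f,cv2.COLOR_BGR2HSV);m=cv2.inRange(hsv,lo,(35,255,255))
    m=cv2.morphologyEx(m,cv2.MORPH_OPEN,np.ones((3,3),np.uint8))
    n,l,st,ce=cv2.connectedComponentsWithStats(m);o=[]
    for i in range(1,n):
        if st[i,4]>amin:
            o.append((ce[i].round(1),int(st[i,4]),c.ray(ce[i],z).round(1)))
    return o
E
python3 - <<'E'
from h import *
w=cam("wrist")
for o in discs(w,11): print(*o)
hsv=cv2.cvtColor(w.f,cv2.COLOR_BGR2HSV)
for p in((224,277),(190,300),(182,245),(289,173)): print(p,hsv[p[1],p[0]])
crop(w,150,220,290,330,5,"w1t"); crop(w,0,110,180,270,4.4,"w1s")
E
```

```text
[294.  168.1] 290 [415.4 343.7  11. ]
[242.4 204.4] 260 [472.  278.9  11. ]
(224, 277) [ 21 120 249]
(190, 300) [ 18 111 245]
(182, 245) [  4 176 229]
(289, 173) [ 29 135 254]
```

View pics/w1t.png

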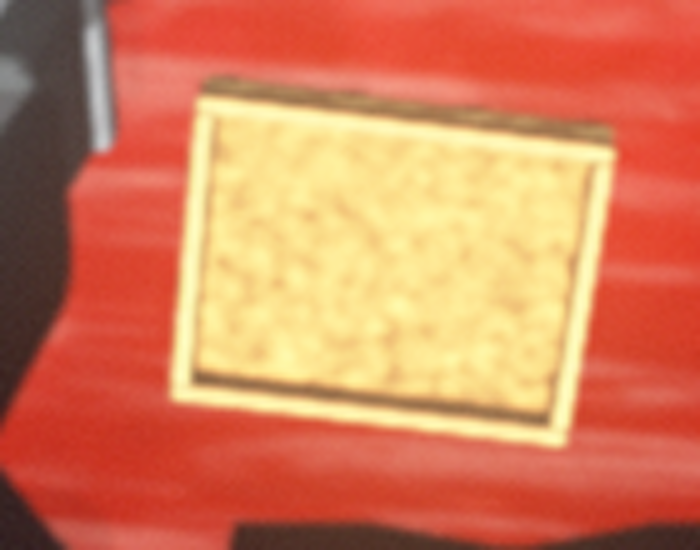

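View pics/w1s.png

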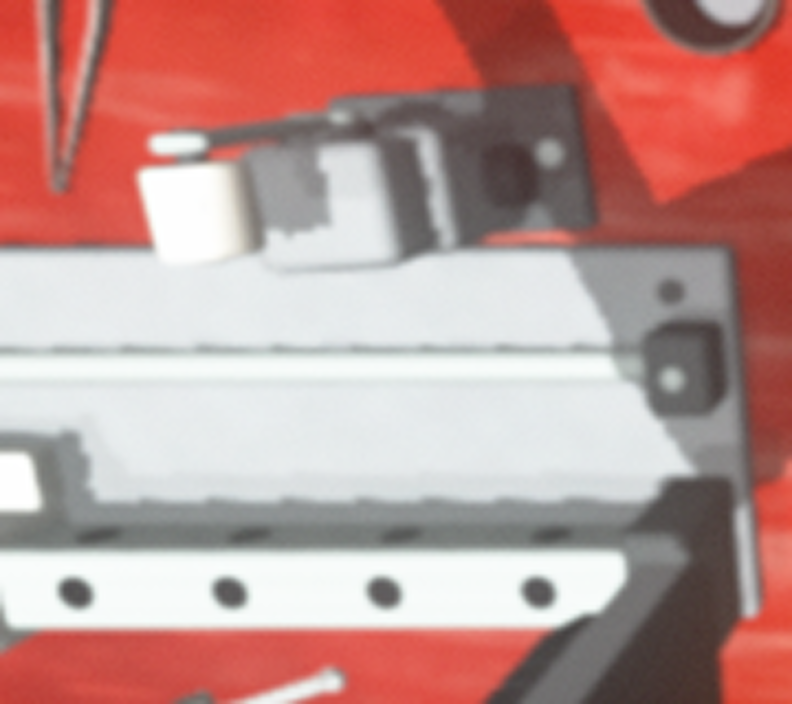

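```bash
python3 - <<'E'
from h import *
w=cam("wrist")
for o in discs(w,12,lo=(15,110,60)): print(*o)
cv2.imwrite("pics/w2.png",w.f)
c=[w.ray((150+u/5,220+v/5),16)[:2] for u,v in((200,97),(612,155),(565,443),(172,398))]
c=np.array(c);print("tray",c.round(1).tolist(),c.mean(0).round(1)); r=cv2.minAreaRect(c.astype(np.float32));print(r)
for (u,v),y in zip(((77,592),(230,592),(385,592),(540,592)),(185,230,275,320)):
    p=w.ray((u/4.4,110+v/4.4),55);print("hole",y,p.round(1),w2st(p).round(1))
print("roller top ctr",w.ray((200/4.4,110+212/4.4),131).round(1))
for u,v in((735,248),):p=w.ray((u/4.4,110+v/4.4),12);print(w2st(p))
delta((430,270,260),5.21)
E
```

```text
[291.7 169.7] 320 [415.  343.5  12. ]
[198.1 202. ] 284 [470.8 220.7  12. ]
[240.2 205.8] 290 [471.4 278.7  12. ]
[223.4 254.5] 100 [547.2 259.9  12. ]
[263.  258.1] 62 [548.1 317.6  12. ]
[203.3 275.2] 556 [583.4 232.3  12. ]
[246.3 276.1] 220 [579.4 295.8  12. ]
[234.6 296.4] 657 [615.2 280.9  12. ]
tray [[525.6, 211.9], [533.7, 329.5], [630.0, 325.1], [624.3, 206.3]] [578.4 268.2]
((577.8067016601562, 268.09442138671875), (118.94222259521484, 98.85569763183594), 87.26844024658203)
hole 185 [5.329e+02 3.000e-01 5.500e+01] [ -5.  191.8  55. ]
hole 230 [529.1  44.5  55. ] [ -4.7 236.2  55. ]
hole 275 [525.4  89.2  55. ] [ -4.4 281.1  55. ]
hole 320 [521.6 134.   55. ] [ -4.1 326.1  55. ]
roller top ctr [401.4  99.  131. ]
[-96.77465023 378.41162006  12.        ]
shift m [ 0.0005 -0.0239  0.0182] rot [-0.0044  0.0004  0.0001] t 1.38 F [ 0.   0.2 -0. ] gap 85.2
```

View pics/w2.png

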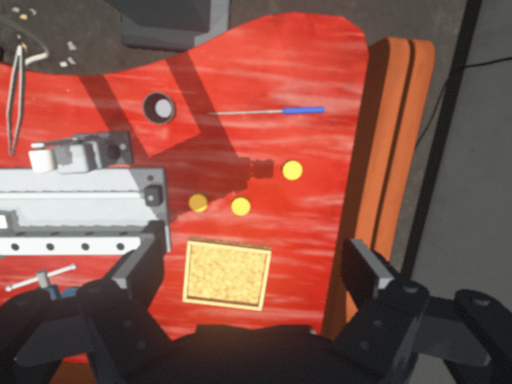

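The arm was still settling between those frames, so I'll redo the measurement on one settled frame.

Request:
drive_tool([
  [0,0,0,0,0,0,0],
  [0,0,0,0,0,0,0],
  [0,0,0,0,0,0,0],
  [0,0,0,0,0,0,0],
  [0,0,0,0,0,0,0],
  [0,0,0,0,0,0,0],
  [0,0,0,0,0,0,0],
  [0,0,0,0,0,0,0],
  [0,0,0,0,0,0,0],
  [0,0,0,0,0,0,0],
])

```text
time: 2.22
tool_pos: [408.2, 294.1, 260.3]
tcp_rot: [170.0, 90.0, 175.3]
ft_force: [-0.8, 1.2, -1.1]
finger_gap: 85.6
```

```bash
python3 - <<'E'
from h import *
import pickle
d=snapshot("wrist");pickle.dump(d,open("w3.pkl","wb"));w=Cam(d)
for o in discs(w,12,lo=(15,110,60)): print(*o)
crop(w,150,220,290,330,5,"w3t"); crop(w,0,110,180,270,4.4,"w3s")
delta((430,270,260),5.21)
E
```

```text
[288.3 172.6] 314 [415.4 343.4  12. ]
[194.3 204.2] 279 [470.9 220.1  12. ]
[236.7 208.2] 289 [471.5 278.7  12. ]
[259.1 261.1] 62 [549.2 317.1  12. ]
[195.2 283.7] 439 [594.6 226.1  12. ]
[212.8 268.1] 147 [566.5 250.7  12. ]
[245.  278.4] 187 [579.2 299.1  12. ]
[219.5 296.4] 270 [613.2 263.4  12. ]
[244.8 300.5] 291 [616.8 301.9  12. ]
shift m [ 0.0003 -0.0259  0.0195] rot [ 0.0002  0.     -0.    ] t 2.27 F [-0.1  0.6  0.3] gap 85.6
```

View pics/w3t.png

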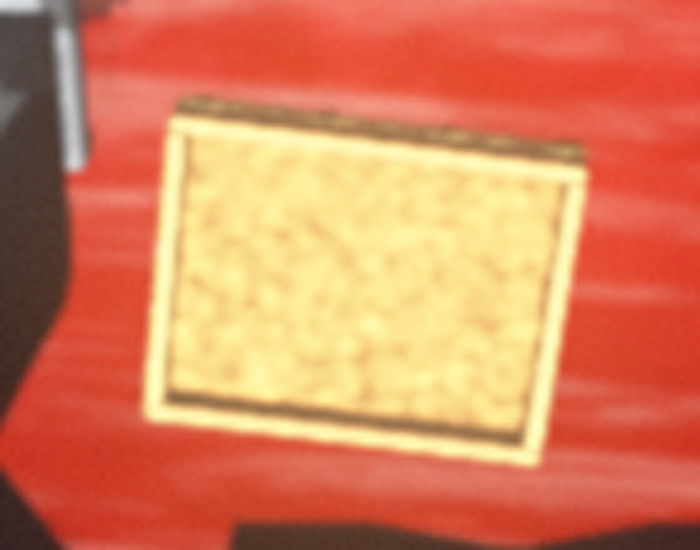

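View pics/w3s.png

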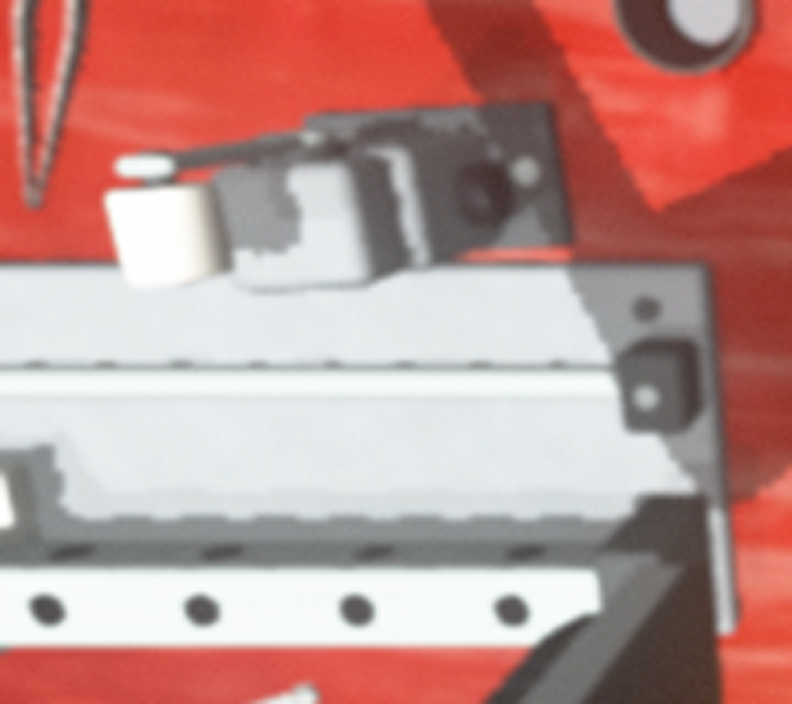

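```bash
python3 - <<'E'
from h import *
import pickle
w=Cam(pickle.load(open("w3.pkl","rb")))
c=np.array([w.ray((150+(u-2)/5,220+(v-2)/5),16)[:2] for u,v in((172,117),(586,173),(537,465),(145,418))])
print("tray",c.round(1).tolist(),c.mean(0).round(1)); print(cv2.minAreaRect(c.astype(np.float32)))
for (u,v),y in zip(((47,610),(202,610),(357,610),(512,610)),(185,230,275,320)):
    p=w.ray(((u-2)/4.4,110+(v-2)/4.4),55);print("hole",y,p.round(1),w2st(p).round(1))
for n,u,v,z in(("roller L",115,240,121),("roller R edge",222,230,121),("roller front bottom",103,190,131),("plate corner",710,265,12),("foot br",570,245,5),("foot fr",552,103,5)):
    p=w.ray(((u-2)/4.4,110+(v-2)/4.4),z);print(n,p.round(1),w2st(p).round(1))
E
```

```text
tray [[528.3, 208.5], [535.2, 326.8], [633.4, 322.0], [627.5, 203.3]] [581.1 265.1]
((580.8469848632812, 265.0738830566406), (118.85015869140625, 99.27991485595703), 87.16297912597656)
hole 185 [536.4  -4.1  55. ] [ -1.9 187.1  55. ]
hole 230 [532.3  40.6  55. ] [ -1.9 232.1  55. ]
hole 275 [528.3  85.4  55. ] [ -1.8 277.   55. ]
hole 320 [524.3 130.2  55. ] [ -1.7 322.   55. ]
roller L [408.5  77.1 121. ] [-121.9  279.6  121. ]
roller R edge [404.2 100.4 121. ] [-124.   303.3  121. ]
roller front bottom [395.7  83.3 131. ] [-134.1  287.   131. ]
plate corner [426.7 173.9  12. ] [-95.  374.4  12. ]
foot br [425.9 129.    5. ] [-99.9 329.8   5. ]
foot fr [383.2 124.5   5. ] [-142.7  329.2    5. ]
```

```bash
sed -i 's/^SX,SY,SYAW=.*/SX,SY,SYAW=554.3,-189.3,np.radians(5.21)/' h.py; python3 - <<'E'
from h import *
print(st2w(0,140,150))
delta(st2w(0,140,160),5.21)
E
```

```text
[541.58710492 -49.87840089 150.        ]
shift m [ 0.1003 -0.3546  0.1015] rot [ 0.0002  0.     -0.    ] t 2.27 F [-0.1  0.6  0.3] gap 85.6
```

Request:
drive_tool([
  [0,0.0,-0.038,0.01,0,0,0],
  [0,0.005,-0.076,0.021,0,0,0],
  [0,0.015,-0.114,0.032,0,0,0],
  [0,0.027,-0.15,0.043,0,0,0],
  [0,0.04,-0.187,0.054,0,0,0],
  [0,0.052,-0.224,0.065,0,0,0],
  [0,0.064,-0.261,0.076,0,0,0],
  [0,0.076,-0.298,0.087,0,0,0],
  [0,0.09,-0.33,0.096,0,0,0],
  [0,0.1,-0.3546,0.1015,0,0,0],
])

```text
time: 3.1
tool_pos: [541.9, -52.7, 159.1]
tcp_rot: [-135.6, 90.0, -130.5]
ft_force: [0.2, 0.3, 0.0]
finger_gap: 85.3
```

Request:
drive_tool([
  [0,0.001,0,0,0,0,0],
  [0,0.001,0,0,0,0,0],
  [0,0.001,0,0,0,0,0],
  [0,0.001,0,0,0,0,0],
  [0,0.001,0,0,0,0,0],
  [0,0.001,0,0,0,0,0],
  [0,0.001,0,0,0,0,0],
  [0,0.001,0,0,0,0,0],
  [0,0.001,0,0,0,0,0],
  [0,0.001,0,0,0,0,0],
])

```text
time: 3.93
tool_pos: [541.6, -49.6, 159.4]
tcp_rot: [-7.5, 90.0, -2.2]
ft_force: [0.4, 0.8, -0.1]
finger_gap: 85.2
```

```bash
python3 - <<'E'
from h import *
import pickle
d=snapshot("wrist");pickle.dump(d,open("w4.pkl","wb"));w=Cam(d)
cv2.imwrite("pics/w4.png",w.f)
delta(st2w(0,140,72),5.21)
print(sense()["tool_pos"])
E
```

```text
shift m [ 0.0873 -0.0002  0.    ] rot [0.0004 0.     0.    ] t 3.98 F [-0.3  0.1  0.2] gap 85.6
[541.53448283 -49.71625161 159.32950588]
```

View pics/w4.png

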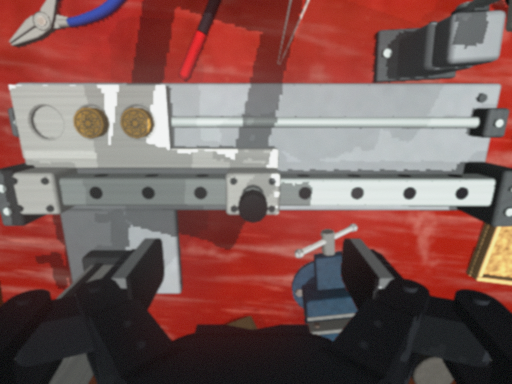

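The knob top is at about (253,204), the two seals are at (91,121) and (137,122), nest 1 is empty at (47,121), and all the tube holes are visible. I'll fit the station pose from this view.

```bash
python3 - <<'E'
from h import *
import pickle
w=Cam(pickle.load(open("w4.pkl","rb")))
g=cv2.cvtColor(w.f,cv2.COLOR_BGR2GRAY)
P=[]
for (u,v),y in zip(((96,193),(148,193),(201,193),(305,193),(357,193),(409,193),(461,193)),(5,50,95,185,230,275,320)):
    a=g[v-9:v+10,u-9:u+10]; m=(a<90).astype(np.uint8); M=cv2.moments(m,True); q=(u-9+M['m10']/M['m00'],v-9+M['m01']/M['m00'])
    p=w.ray(q,55);P.append(p);print(y,np.round(q,1),p.round(1),w2st(p).round(1))
P=np.array(P);d=P[-1]-P[0];print("yaw",np.degrees(np.arctan2(-d[0],d[1])))
print("knob",w2st(w.ray((253,204),99)).round(1))
for u,v in((91,121),(137,122)):p=w.ray((u,v),43);print("seal",p.round(1),w2st(p).round(1))
print("nest1",w2st(w.ray((47,121),36)).round(1))
crop(w,210,160,300,230,8,"w4k")
E
```

```text
5 [ 95.6 192.4] [ 553.  -183.4   55. ] [-0.8  6.  55. ]
50 [147.8 192.5] [ 549.1 -138.8   55. ] [-0.6 50.8 55. ]
95 [200.  192.5] [545.  -94.1  55. ] [-0.6 95.6 55. ]
185 [304.4 192.8] [537.2  -4.8  55. ] [ -0.3 185.3  55. ]
230 [357.  192.8] [533.2  40.2  55. ] [-1.000e-01  2.305e+02  5.500e+01]
275 [409.2 192.7] [529.1  84.9  55. ] [-2.000e-01  2.754e+02  5.500e+01]
320 [461.4 192.8] [525.1 129.6  55. ] [-1.000e-01  3.202e+02  5.500e+01]
yaw 5.0895812748257585
knob [ -4.2 141.   99. ]
seal [ 494.1 -190.4   43. ] [-60.    4.3  43. ]
seal [ 491.5 -151.8   43. ] [-59.1  43.1  43. ]
nest1 [-59.8 -37.5  36. ]
```

View pics/w4k.png

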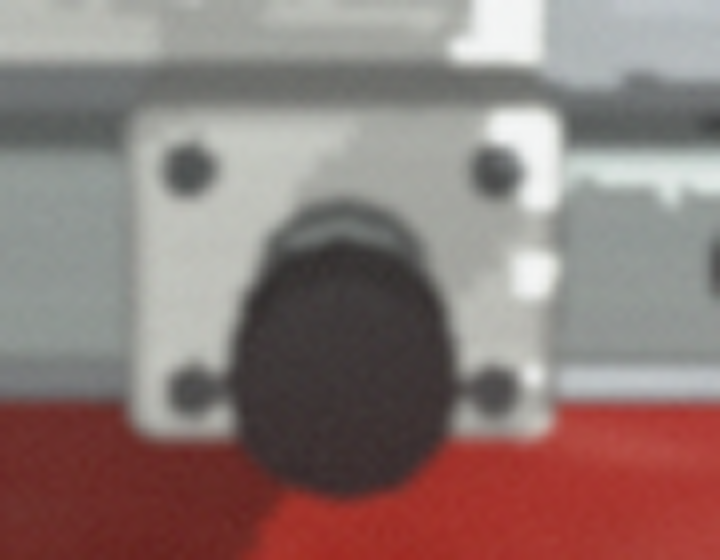

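Request:
drive_tool([
  [0,0.015,0,0,0,0,0],
  [0,0.03,0,0,0,0,0],
  [0,0.045,0,0,0,0,0],
  [0,0.06,0,0,0,0,0],
  [0,0.072,0,0,0,0,0],
  [0,0.08,0,0,0,0,0],
  [0,0.086,0,0,0,0,0],
  [0,0.089,0,0,0,0,0],
  [100,0.089,0,0,0,0,0],
  [140,0.089,0,0,0,0,0],
], squeeze=50)

```text
time: 4.82
tool_pos: [542.0, -49.9, 70.8]
tcp_rot: [-16.5, 90.0, -11.3]
ft_force: [-0.1, -0.0, -0.2]
finger_gap: 63.9
```

```bash
sed -i 's/^SX,SY,SYAW=.*/SX,SY,SYAW=553.9,-188.9,np.radians(5.1)/' h.py; python3 - <<'E'
from h import *
delta(st2w(0,140,72),5.1);print(w2st(sense()["tool_pos"]))
w=cam("wrist");cv2.imwrite("pics/w5.png",w.f)
E
```

```text
shift m [-0.0012  0.0005 -0.0005] rot [0.0022 0.0007 0.0002] t 4.82 F [-0.1 -0.  -0.2] gap 63.9
[  0.46924181 139.52299655  70.83406822]
```

View pics/w5.png

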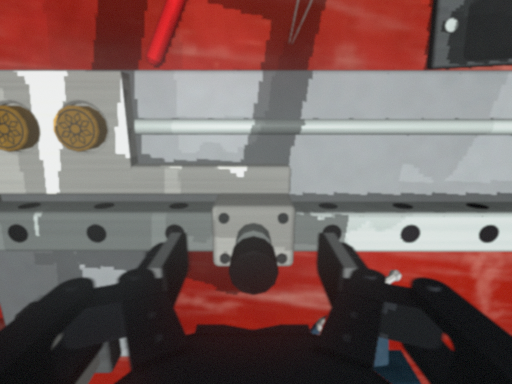

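The knob is centred between the fingers at about (253,262). Closing on it.

Request:
drive_tool([
  [255,0,0,0,0,0,0],
  [255,0,0,0,0,0,0],
  [255,0,0,0,0,0,0],
  [255,0,0,0,0,0,0],
  [255,0,0,0,0,0,0],
  [255,0,0,0,0,0,0],
  [255,0,0,0,0,0,0],
  [255,0,0,0,0,0,0],
  [255,0,0,0,0,0,0],
  [255,0,0,0,0,0,0],
], squeeze=50)

```text
time: 5.7
tool_pos: [542.0, -49.9, 71.0]
tcp_rot: [-18.1, 89.9, -12.9]
ft_force: [-1.3, 0.2, 6.0]
finger_gap: 20.3
```

```bash
python3 - <<'E'
from h import *
delta(st2w(0,140,72),5.1);print(w2st(sense()["tool_pos"]),sense()["ft_force"])
E
```

```text
shift m [-0.001   0.0005 -0.0005] rot [0.0022 0.001  0.0003] t 5.7 F [-1.3  0.2  6. ] gap 20.3
[  0.50602031 139.50899934  71.02094117] [-1.29016788  0.15113945  6.00145769]
```

Request:
drive_tool([
  [255,-0.003,0,0,0,0,0],
  [255,-0.006,0,0,0,0,0],
  [255,-0.009,0,0,0,0,0],
  [255,-0.0115,0,0,0,0,0],
  [255,-0.0115,0,0,0,0,0],
  [255,-0.0115,0.004,0,0,0,0],
  [255,-0.0115,0.01,0,0,0,0],
  [255,-0.0115,0.016,0,0,0,0],
  [255,-0.0115,0.02,0,0,0,0],
  [255,-0.0115,0.02,0,0,0,0],
])

```text
time: 6.53
tool_pos: [539.8, -28.9, 81.1]
tcp_rot: [67.0, 90.0, 72.2]
ft_force: [6.2, 3.1, -8.8]
finger_gap: 20.0
```

```bash
python3 - <<'E'
from h import *
delta(st2w(0,320,82),5.1);print(w2st(sense()["tool_pos"]),sense()["ft_force"])
w=cam("wrist");cv2.imwrite("pics/w6.png",w.f)
E
```

```text
shift m [-0.0007  0.1594  0.0003] rot [ 0.0026  0.0003 -0.0008] t 6.53 F [ 6.2  3.1 -8.8] gap 20.0
[1.57957447e-01 1.60606648e+02 8.11499183e+01] [ 6.16985868  3.08062241 -8.7777174 ]
```

View pics/w6.png

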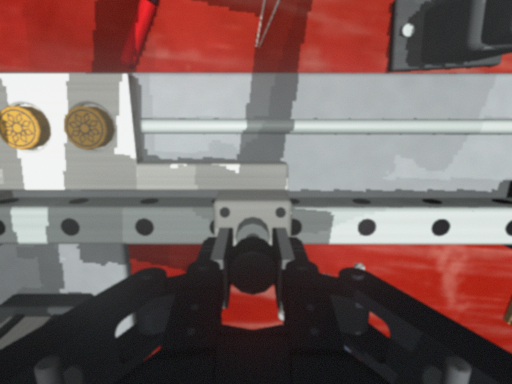

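Request:
drive_tool([
  [255,-0.0005,0.01,0.0003,0,0,0],
  [255,-0.0005,0.03,0.0005,0,0,0],
  [255,-0.0005,0.05,0.0005,0,0,0],
  [255,-0.0005,0.07,0.0006,0,0,0],
  [255,-0.0005,0.09,0.0007,0,0,0],
  [255,-0.0005,0.11,0.0008,0,0,0],
  [255,-0.0005,0.13,0.0009,0,0,0],
  [255,-0.0005,0.148,0.001,0,0,0],
  [255,-0.0005,0.157,0.001,0,0,0],
  [255,-0.0005,0.16,0.001,0,0,0],
])

```text
time: 7.42
tool_pos: [525.4, 130.7, 81.5]
tcp_rot: [-175.4, 89.9, -170.1]
ft_force: [3.7, -1.0, -9.2]
finger_gap: 20.0
```

```bash
python3 - <<'E'
from h import *
delta(st2w(0,320,82),5.1);print(w2st(sense()["tool_pos"]),sense()["ft_force"])
w=cam("wrist");cv2.imwrite("pics/w7.png",w.f)
E
```

```text
shift m [-0.0005 -0.0008 -0.0001] rot [ 0.0037 -0.0012  0.0001] t 7.42 F [ 3.7 -1.  -9.2] gap 20.0
[6.14018250e-02 3.20824409e+02 8.14525394e+01] [ 3.68753399 -0.98508251 -9.19361519]
```

View pics/w7.png

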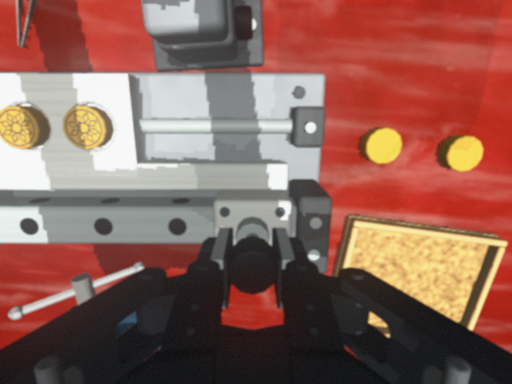

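Request:
drive_tool([
  [255,0,-0.001,0,0,0,0],
  [255,0,-0.001,0,0,0,0],
  [255,0,-0.001,0,0,0,0],
  [255,0.003,-0.001,0,0,0,0],
  [255,0.006,-0.001,0,0,0,0],
  [255,0.009,-0.001,0,0,0,0],
  [255,0.011,-0.001,0,0,0,0],
  [255,0.0115,-0.001,0,0,0,0],
  [255,0.0115,-0.001,0,0,0,0],
  [255,0.0115,-0.001,0,0,0,0],
])

```text
time: 8.3
tool_pos: [526.1, 128.6, 71.1]
tcp_rot: [168.0, 90.0, 173.2]
ft_force: [-4.9, 1.3, 1.3]
finger_gap: 19.9
```

```bash
python3 - <<'E'
from h import *
delta(st2w(0,320,82),5.1);print(w2st(sense()["tool_pos"]),sense()["ft_force"])
E
```

```text
shift m [-0.0109  0.0013 -0.0005] rot [ 0.0023 -0.0004 -0.0001] t 8.3 F [-4.9  1.3  1.3] gap 19.9
[  0.49202542 318.74775344  71.13174395] [-4.9256095   1.31739598  1.34340105]
```

Request:
drive_tool([
  [150,0,0,0,0,0,0],
  [100,0,0,0,0,0,0],
  [60,0,0,0,0,0,0],
  [0,0,0,0,0,0,0],
  [0,0,0,0,0,0,0],
  [0,-0.01,0,0,0,0,0],
  [0,-0.03,0,0,0,0,0],
  [0,-0.06,0,0,0,0,0],
  [0,-0.09,0,-0.015,0,0,0],
  [0,-0.11,0,-0.03,0,0,0],
])

```text
time: 9.13
tool_pos: [497.4, 125.9, 184.7]
tcp_rot: [2.3, 89.8, 7.5]
ft_force: [0.3, 0.9, 0.5]
finger_gap: 85.4
```

```bash
python3 - <<'E'
from h import *
import pickle
d=snapshot("wrist");pickle.dump(d,open("w8.pkl","wb"));w=Cam(d)
cv2.imwrite("pics/w8.png",w.f);crop(w,200,150,320,240,6.5,"w8k")
print(w2st(sense()["tool_pos"]),sense()["time"],sense()["ft_force"])
E
```

```text
[-28.62492076 318.86860702 188.44714606] 9.1833 [4.8163845  1.62929781 2.7203343 ]
```

View pics/w8.png

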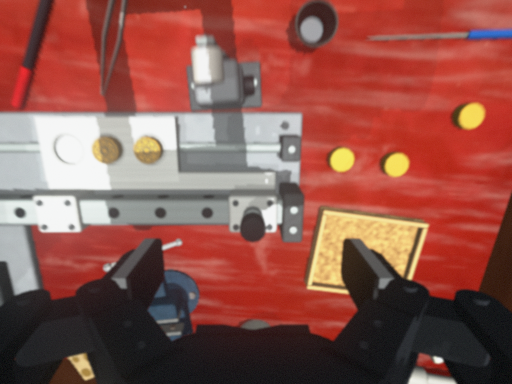

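View pics/w8k.png

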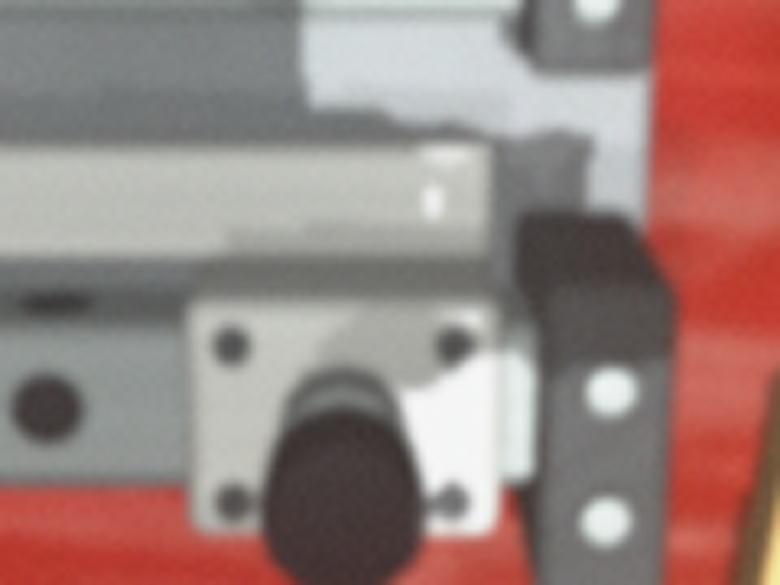

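```bash
python3 - <<'E'
from h import *
import pickle
for f,k,o,pts,kn in(("w4.pkl",8,(210,160),[(189,168),(497,170),(193,388),(494,390)],(342,495)),("w8.pkl",6.5,(200,150),[(231,345),(454,345),(234,503),(452,503)],(342,587))):
    w=Cam(pickle.load(open(f,"rb")))
    q=[w2st(w.ray((o[0]+(u+.5)/k-.5,o[1]+(v+.5)/k-.5),62)) for u,v in pts];m=np.mean(q,0);print("screws",m.round(1))
    # expected far edge of knob top (st x=+11) pin down / 7mm up
    for z in(99,106):
        print(z,(np.array(w.proj(st2w(m[0]+11,m[1],z)))[0]-o)*k)
    print("obs",kn)
w=Cam(pickle.load(open("w8.pkl","rb")))
for y in (5+45*i for i in range(8)):
    print(y,(w.proj(st2w(0,y,55))[0]).round(1))
crop(w,40,120,190,240,5,"w8n")
E
```

```text
screws [ -0.5 140.2  62. ]
99 [340.22990651 504.66846201]
106 [340.36486581 533.72249426]
obs (342, 495)
screws [ -1.3 318.9  62. ]
99 [340.28260645 601.82411088]
106 [340.35620298 626.04994163]
obs (342, 587)
5 [-72.7 213.6]
50 [-26.1 213.7]
95 [ 20.5 213.7]
140 [ 67.1 213.7]
185 [113.7 213.7]
230 [160.3 213.7]
275 [206.9 213.7]
320 [253.4 213.7]
```

View pics/w8n.png

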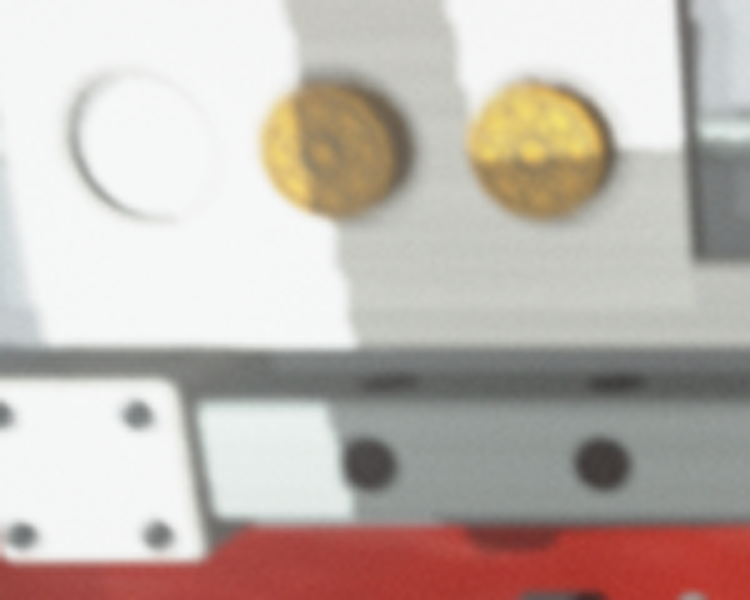

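```bash
python3 - <<'E'
from h import *
import pickle
w=Cam(pickle.load(open("w8.pkl","rb")))
for n,u,v,z in(("nest1",143,144,36),("seal2",328,150,43),("seal3",539,150,43)):
    p=w.ray((40+(u+.5)/5-.5,120+(v+.5)/5-.5),z);print(n,p.round(1),w2st(p).round(1))
for o in discs(w,12,lo=(15,110,60)): print(*o)
print(sense()["joint_pos"].round(1) if hasattr(sense()["joint_pos"],'round') else sense()["joint_pos"])
delta(st2w(-58,220,120),-84.9)
delta(st2w(-58,220,120),95.1)
E
```

```text
nest1 [481.2 -55.1  36. ] [-60.5 139.8  36. ]
seal2 [478.  -15.9  43. ] [-60.3 179.   43. ]
seal3 [474.4  24.   43. ] [-60.3 219.1  43. ]
[469.  115.5] 633 [414.9 341.7  12. ]
[147.5 148.6] 416 [478.3  13.6  12. ]
[ 97.3 150.5] 93 [485.  -39.1  12. ]
[341.2 159.1] 506 [471.1 218.9  12. ]
[395.  164.1] 520 [471.2 277.1  12. ]
[330.7 209.6] 76 [528.2 216.9  12. ]
[366.2 214.2] 97 [530.  257.3  12. ]
[364.  246.6] 4346 [569.5 262.5  12. ]
[402.8 219.2] 133 [532.3 299.6  12. ]
[ 85.5 372.2] 74 [781.1 -69.2  12. ]
[  8.5  -5.2 102.6   0.   82.2 -86.7]
shift m [ 0.0682 -0.0988 -0.0301] rot [ 1.5732  0.0052 -0.0059] t 9.18 F [4.8 1.6 2.7] gap 85.4
shift m [ 0.0682 -0.0988 -0.0301] rot [-1.5683  0.0059  0.0052] t 9.18 F [4.8 1.6 2.7] gap 85.4
```

Request:
drive_tool([
  [60,0,-0.01,-0.003,0.12,0,0],
  [100,0,-0.02,-0.006,0.24,0,0],
  [115,0,-0.03,-0.009,0.36,0,0],
  [115,0,-0.04,-0.012,0.48,0,0],
  [115,0,-0.05,-0.015,0.6,0,0],
  [115,0,-0.06,-0.018,0.72,0,0],
  [115,0,-0.07,-0.021,0.84,0,0],
  [115,0,-0.08,-0.024,0.96,0,0],
  [115,0,-0.09,-0.027,1.08,0,0],
  [115,0,-0.1,-0.03,1.2,0,0],
])

```text
time: 10.02
tool_pos: [475.6, 23.0, 181.6]
tcp_rot: [56.2, 90.0, -7.7]
ft_force: [0.1, 0.5, 0.8]
finger_gap: 46.8
```

```bash
python3 - <<'E'
from h import *
delta(st2w(-59.3,219,130),-84.9);print(w2st(sense()["tool_pos"]))
E
```

```text
shift m [ 0.0516  0.0002 -0.001 ] rot [ 3.671e-01  3.000e-04 -7.000e-04] t 10.02 F [0.1 0.5 0.8] gap 46.8
[-59.1350447  218.01256489 181.6201483 ]
```

Request:
drive_tool([
  [140,0.01,0,0,0.12,0,0],
  [140,0.02,0,0,0.24,0,0],
  [140,0.03,0,-0.001,0.367,0,0],
  [140,0.04,0,-0.001,0.367,0,0],
  [140,0.05,0,-0.001,0.367,0,0],
  [140,0.052,0,-0.001,0.367,0,0],
  [140,0.052,0,-0.001,0.367,0,0],
  [140,0.052,0,-0.001,0.367,0,0],
  [140,0.052,0,-0.001,0.367,0,0],
  [140,0.052,0,-0.001,0.367,0,0],
])

```text
time: 10.85
tool_pos: [475.7, 24.4, 129.6]
tcp_rot: [81.4, 89.9, -3.1]
ft_force: [0.6, -0.2, -0.3]
finger_gap: 38.4
```

```bash
python3 - <<'E'
from h import *
import pickle
d=snapshot("wrist");pickle.dump(d,open("w9.pkl","wb"));w=Cam(d)
cv2.imwrite("pics/w9.png",w.f)
delta(st2w(-59.3,219,38),-84.9);print(w2st(sense()["tool_pos"]))
E
```

```text
shift m [ 0.0914 -0.0004  0.0004] rot [ 0.0066  0.0002 -0.001 ] t 10.9 F [-0.1  0.2 -0.6] gap 38.3
[-59.02130819 219.4079652  129.42874356]
```

View pics/w9.png

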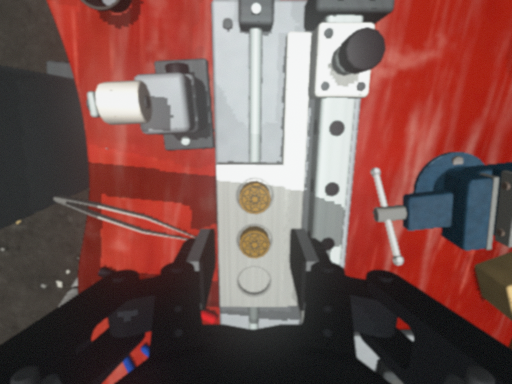

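```bash
python3 - <<'E'
from h import *
import pickle
w=Cam(pickle.load(open("w9.pkl","rb")))
for u,v,z in((255,197,43),(254.5,241.5,43),(253.5,279,36)):
    print(w2st(w.ray((u,v),z)).round(1))
g=cv2.cvtColor(w.f,cv2.COLOR_BGR2HSV)
m=cv2.inRange(g,(10,90,40),(30,255,255));n,l,s,c=cv2.connectedComponentsWithStats(m)
for i in range(1,n):
    if s[i,4]>200:print(s[i],c[i],w2st(w.ray(c[i],42)).round(1))
E
```

```text
[-58.  220.1  43. ]
[-58.1 181.4  43. ]
[-58.6 141.8  36. ]
[240 183  30  30 693] [254.22799423 197.90909091] [-58.6 219.   42. ]
[240 228  29  30 677] [253.94977843 242.52584934] [-58.5 180.   42. ]
[ 475  252   37   67 1626] [496.86900369 281.87699877] [153.8 143.7  42. ]
```

Request:
drive_tool([
  [140,0.015,0.0005,0,0.006,0,0],
  [140,0.03,0.0005,0,0.006,0,0],
  [140,0.045,0.0005,0,0.006,0,0],
  [140,0.06,0.0005,0,0.006,0,0],
  [140,0.072,0.0005,0,0.006,0,0],
  [140,0.081,0.0005,0,0.006,0,0],
  [140,0.087,0.0005,0,0.006,0,0],
  [140,0.09,0.0005,0,0.006,0,0],
  [140,0.0912,0.0005,0,0.006,0,0],
  [140,0.0912,0.0005,0,0.006,0,0],
])

```text
time: 11.73
tool_pos: [476.0, 24.5, 37.9]
tcp_rot: [81.6, 90.0, -3.3]
ft_force: [0.2, -0.4, 0.3]
finger_gap: 38.7
```

Request:
drive_tool([
  [255,0,0,0,0,0,0],
  [255,0,0,0,0,0,0],
  [255,0,0,0,0,0,0],
  [255,0,0,0,0,0,0],
  [255,0,0,0,0,0,0],
  [255,0,0,0,0,0,0],
  [255,0,0,0,0,0,0],
  [255,-0.002,0,0,0,0,0],
  [255,-0.006,0,0,0,0,0],
  [255,-0.012,0,0,0,0,0],
], squeeze=40)

```text
time: 12.57
tool_pos: [474.9, 24.5, 49.2]
tcp_rot: [-96.7, 89.9, 178.4]
ft_force: [-0.4, 0.7, -1.0]
finger_gap: 23.1
```

```bash
python3 - <<'E'
from h import *
d=snapshot("wrist");w=Cam(d)
cv2.imwrite("pics/w10.png",w.f)
delta(st2w(-59.3,219,38),-84.9);print(w2st(sense()["tool_pos"]))
E
```

```text
shift m [ 0.0127 -0.0003  0.0004] rot [0.0001 0.0001 0.0003] t 12.62 F [-0.5 -0.7  0.4] gap 22.8
[-59.00851553 219.41822031  50.6581099 ]
```

View pics/w10.png

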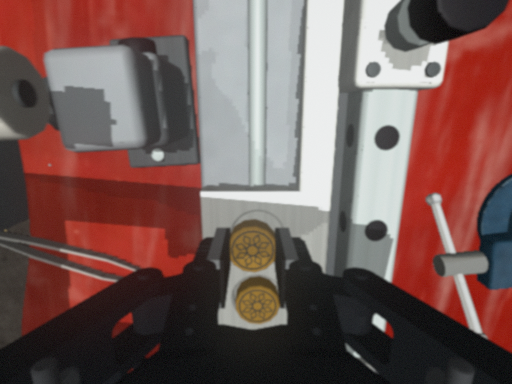

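```bash
python3 - <<'E'
from h import *
delta((582.7,289.5,120),-92.8)
E
```

```text
shift m [-0.0694  0.1302 -0.2545] rot [1.38e-01 1.00e-04 3.00e-04] t 12.62 F [-0.5 -0.7  0.4] gap 22.8
```

Request:
drive_tool([
  [255,-0.03,0,0,0,0,0],
  [255,-0.06,0.003,-0.01,0,0,0],
  [255,-0.085,0.015,-0.035,0.02,0,0],
  [255,-0.09,0.03,-0.065,0.04,0,0],
  [255,-0.09,0.046,-0.095,0.06,0,0],
  [255,-0.09,0.062,-0.125,0.08,0,0],
  [255,-0.09,0.078,-0.155,0.1,0,0],
  [255,-0.09,0.094,-0.185,0.12,0,0],
  [255,-0.09,0.11,-0.215,0.138,0,0],
  [255,-0.09,0.123,-0.24,0.138,0,0],
])

```text
time: 13.45
tool_pos: [576.8, 276.4, 139.2]
tcp_rot: [-68.4, 89.9, -161.3]
ft_force: [0.2, 0.1, 0.6]
finger_gap: 22.9
```

```bash
python3 - <<'E'
from h import *
d=snapshot("wrist");w=Cam(d)
cv2.imwrite("pics/w11.png",w.f)
delta((582.7,289.5,120),-92.8)
E
```

```text
shift m [ 0.0191  0.0047 -0.0093] rot [ 0.0019 -0.0022  0.0002] t 13.5 F [-4.4  0.5  0.4] gap 22.9
```

View pics/w11.png

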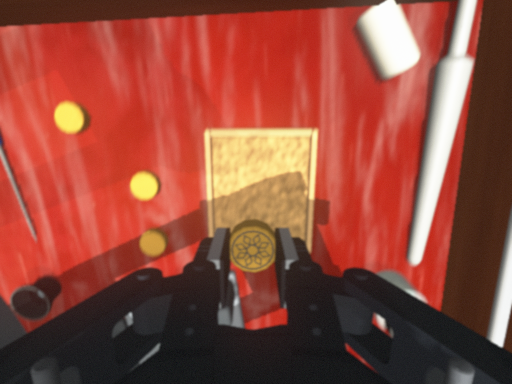

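```bash
python3 - <<'E'
from h import *
w=cam("wrist")
f=cv2.cvtColor(w.f,cv2.COLOR_BGR2HSV)
m=cv2.inRange(f,(14,60,140),(35,255,255)); m[:, :190]=0;m[:,335:]=0;m[225:]=0
ys,xs=np.nonzero(m);print(xs.min(),xs.max(),ys.min())
for v in (150,180,200):
    r=np.nonzero(m[v])[0];a,b=w.ray((r[0],v),16),w.ray((r[-1],v),16);print(v,r[0],r[-1],a.round(1),b.round(1),((a+b)/2).round(1))
print("top edge",w.ray((262,ys.min()),16).round(1))
delta((582.7,289.5,14.5),-92.8)
E
```

```text
203 315 137
150 204 314 [535.  316.1  16. ] [632.7 311.4  16. ] [583.8 313.8  16. ]
180 205 313 [533.4 288.8  16. ] [631.9 284.1  16. ] [582.6 286.4  16. ]
200 205 311 [531.7 269.8  16. ] [630.2 265.1  16. ] [580.9 267.4  16. ]
top edge [586.9 325.   16. ]
shift m [ 0.1243  0.0055 -0.0117] rot [ 0.003  -0.0006  0.001 ] t 13.55 F [-1.   0.9 -0.3] gap 23.1
```

Request:
drive_tool([
  [255,0.02,0.003,-0.005,0,0,0],
  [255,0.045,0.005,-0.01,0,0,0],
  [255,0.07,0.007,-0.0145,0,0,0],
  [255,0.09,0.007,-0.0145,0,0,0],
  [255,0.105,0.007,-0.0145,0,0,0],
  [255,0.115,0.007,-0.0145,0,0,0],
  [255,0.12,0.007,-0.0145,0,0,0],
  [255,0.123,0.007,-0.0145,0,0,0],
  [255,0.125,0.007,-0.0145,0,0,0],
  [255,0.125,0.007,-0.0145,0,0,0],
])

```text
time: 14.38
tool_pos: [585.2, 288.7, 15.5]
tcp_rot: [113.3, 89.9, 20.5]
ft_force: [0.3, -0.7, 0.1]
finger_gap: 22.7
```

```bash
python3 - <<'E'
from h import *
delta((582.7,289.5,14.5),-92.8)
E
```

```text
shift m [ 0.001  -0.0025 -0.0007] rot [-0.0003 -0.0006 -0.0013] t 14.38 F [ 0.3 -0.7  0.1] gap 22.7
```

Request:
drive_tool([
  [255,0.001,0,0,0,0,0],
  [200,0.0012,0,0,0,0,0],
  [170,0.0012,0,0,0,0,0],
  [140,0.0012,0,0,0,0,0],
  [140,0.0012,0,0,0,0,0],
  [140,-0.008,0,0,0,0,0],
  [140,-0.03,0,0,0,0,0],
  [140,-0.06,0,0,0,0,0],
  [140,-0.095,0,0,0,0,0],
  [140,-0.125,0,0.01,0,0,0],
])

```text
time: 15.22
tool_pos: [583.9, 279.9, 142.3]
tcp_rot: [143.6, 89.9, 50.8]
ft_force: [1.3, 1.4, 0.6]
finger_gap: 38.6
```

```bash
python3 - <<'E'
from h import *
d=snapshot("wrist");w=Cam(d)
cv2.imwrite("pics/w12.png",w.f)
delta(st2w(-58.5,179.7,130),-84.9)
E
```

```text
shift m [ 0.0182 -0.0938  0.2989] rot [-0.1376 -0.0029 -0.0102] t 15.27 F [4.8 0.9 6. ] gap 38.1
```

View pics/w12.png

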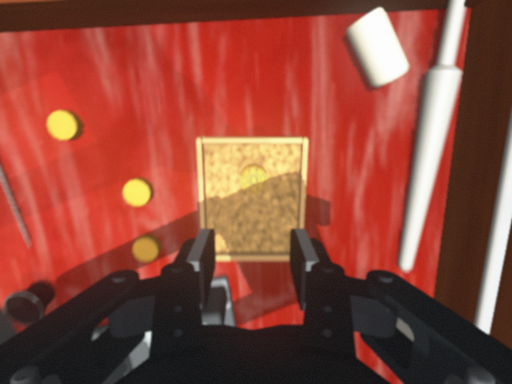

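Request:
drive_tool([
  [140,0,-0.011,0.036,-0.02,0,0],
  [140,0,-0.022,0.073,-0.04,0,0],
  [140,0,-0.034,0.11,-0.06,0,0],
  [140,0,-0.046,0.147,-0.08,0,0],
  [140,0,-0.057,0.183,-0.1,0,0],
  [140,0,-0.069,0.22,-0.12,0,0],
  [140,0,-0.08,0.255,-0.137,0,0],
  [140,0.005,-0.088,0.28,-0.137,0,0],
  [140,0.014,-0.093,0.295,-0.137,0,0],
  [140,0.018,-0.0938,0.2989,-0.137,0,0],
])

```text
time: 16.1
tool_pos: [474.7, -17.7, 121.4]
tcp_rot: [-10.1, 90.0, -95.2]
ft_force: [-1.0, 1.2, -0.1]
finger_gap: 38.9
```

```bash
python3 - <<'E'
from h import *
w=cam("wrist")
g=cv2.cvtColor(w.f,cv2.COLOR_BGR2HSV)
m=cv2.inRange(g,(10,90,40),(30,255,255));n,l,s,c=cv2.connectedComponentsWithStats(m)
for i in range(1,n):
    if s[i,4]>200:print(s[i],c[i],w2st(w.ray(c[i],42)).round(1))
delta(st2w(-58.5,179.7,38),-84.9);delta(st2w(-58.5,179.7,38),-84.9)
E
```

```text
[245 183  32  32 721] [260.74341193 198.89875173] [-58.4 178.7  42. ]
[497 222  15  44 478] [505.51882845 241.63389121] [139.5 141.7  42. ]
shift m [ 0.0827  0.0053 -0.0014] rot [-0.0035  0.0001  0.0012] t 16.15 F [-0.3  0.9 -0.4] gap 38.6
shift m [ 0.0827  0.0053 -0.0014] rot [-0.0035  0.0001  0.0012] t 16.15 F [-0.3  0.9 -0.4] gap 38.6
```

Request:
drive_tool([
  [140,0.005,0.003,-0.0005,0,0,0],
  [140,0.02,0.0045,-0.001,0,0,0],
  [140,0.035,0.0045,-0.001,0,0,0],
  [140,0.05,0.0045,-0.001,0,0,0],
  [140,0.062,0.0045,-0.001,0,0,0],
  [140,0.071,0.0045,-0.001,0,0,0],
  [140,0.077,0.0045,-0.001,0,0,0],
  [140,0.08,0.0045,-0.001,0,0,0],
  [140,0.081,0.0045,-0.001,0,0,0],
  [140,0.081,0.0045,-0.001,0,0,0],
])

```text
time: 16.98
tool_pos: [480.5, -13.9, 40.9]
tcp_rot: [81.7, 90.0, -3.3]
ft_force: [0.7, 0.1, 0.3]
finger_gap: 38.2
```

```bash
python3 - <<'E'
from h import *
delta(st2w(-58.5,179.5,38),-84.9)
E
```

```text
shift m [ 0.0029 -0.0009  0.0013] rot [-0.001   0.0001 -0.0004] t 16.98 F [0.7 0.1 0.3] gap 38.2
```

Request:
drive_tool([
  [140,0.0028,-0.001,0.0012,0,0,0],
  [140,0.0028,-0.001,0.0012,0,0,0],
  [255,0.0028,-0.001,0.0012,0,0,0],
  [255,0.0028,-0.001,0.0012,0,0,0],
  [255,0.0028,-0.001,0.0012,0,0,0],
  [255,0.0028,-0.001,0.0012,0,0,0],
  [255,0.0028,-0.001,0.0012,0,0,0],
  [255,0.0028,-0.001,0.0012,0,0,0],
  [255,-0.004,-0.001,0.0012,0,0,0],
  [255,-0.02,-0.001,0.0012,0,0,0],
])

```text
time: 17.82
tool_pos: [476.8, -14.9, 58.4]
tcp_rot: [-102.6, 89.7, 172.5]
ft_force: [-0.6, 0.4, -0.5]
finger_gap: 22.9
```

```bash
python3 - <<'E'
from h import *
delta((580.2,239.5,130),-92.8)
w=cam("wrist");cv2.imwrite("pics/w13.png",w.f)
E
```

```text
shift m [-0.072   0.125  -0.2444] rot [ 0.1369 -0.0008  0.0052] t 17.82 F [-0.6  0.4 -0.5] gap 22.9
```

View pics/w13.png

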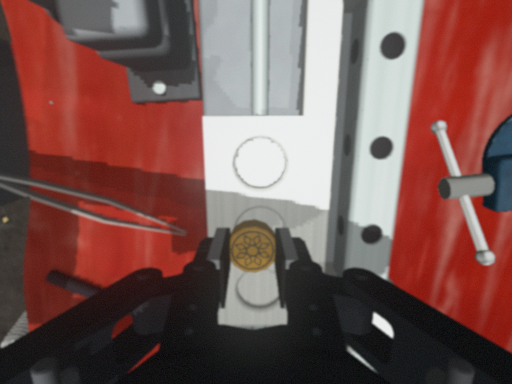

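Request:
drive_tool([
  [255,-0.03,0,0,0,0,0],
  [255,-0.06,0.003,-0.01,0,0,0],
  [255,-0.083,0.015,-0.035,0.02,0,0],
  [255,-0.083,0.03,-0.065,0.04,0,0],
  [255,-0.083,0.046,-0.095,0.06,0,0],
  [255,-0.083,0.062,-0.125,0.08,0,0],
  [255,-0.083,0.078,-0.155,0.1,0,0],
  [255,-0.083,0.094,-0.185,0.12,0,0],
  [255,-0.083,0.11,-0.213,0.137,0,0],
  [255,-0.083,0.121,-0.235,0.137,0,0],
])

```text
time: 18.7
tool_pos: [579.0, 231.6, 142.4]
tcp_rot: [-73.2, 89.9, -166.0]
ft_force: [0.9, -0.2, -0.2]
finger_gap: 23.0
```

Request:
drive_tool([
  [255,0.0,0.003,-0.006,0,0,0],
  [255,0.0,0.004,-0.009,0,0,0],
  [255,0.01,0.004,-0.0094,0,0,0],
  [255,0.03,0.004,-0.0094,0,0,0],
  [255,0.05,0.004,-0.0094,0,0,0],
  [255,0.07,0.004,-0.0094,0,0,0],
  [255,0.085,0.004,-0.0094,0,0,0],
  [255,0.09,0.004,-0.0094,0,0,0],
  [255,0.09,0.004,-0.0094,0,0,0],
  [255,0.09,0.004,-0.0094,0,0,0],
])

```text
time: 19.53
tool_pos: [583.4, 237.7, 53.6]
tcp_rot: [-53.5, 90.0, -146.3]
ft_force: [-0.3, -0.9, -1.1]
finger_gap: 22.9
```

```bash
python3 - <<'E'
from h import *
delta((580.2,239.5,14.5),-92.8)
w=cam("wrist");cv2.imwrite("pics/w14.png",w.f)
E
```

```text
shift m [ 0.0391 -0.0032 -0.0016] rot [-0.001   0.0004  0.0005] t 19.53 F [-0.3 -0.9 -1.1] gap 22.9
```

View pics/w14.png

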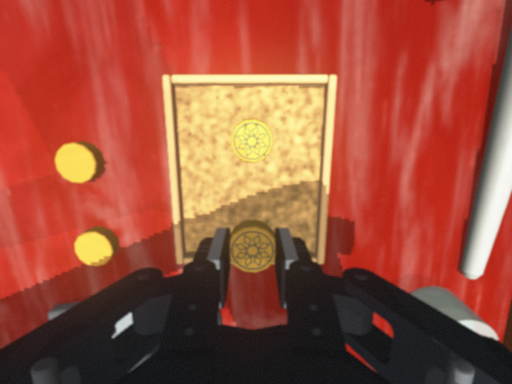

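Request:
drive_tool([
  [255,0.012,-0.002,-0.001,0,0,0],
  [255,0.024,-0.002,-0.001,0,0,0],
  [255,0.033,-0.002,-0.001,0,0,0],
  [255,0.038,-0.002,-0.001,0,0,0],
  [255,0.0395,-0.002,-0.001,0,0,0],
  [255,0.0395,-0.002,-0.001,0,0,0],
  [200,0.0395,-0.002,-0.001,0,0,0],
  [170,0.0395,-0.002,-0.001,0,0,0],
  [140,0.0395,-0.002,-0.001,0,0,0],
  [140,0.0395,-0.002,-0.001,0,0,0],
])

```text
time: 20.42
tool_pos: [581.4, 239.7, 13.5]
tcp_rot: [-69.4, 90.0, -162.2]
ft_force: [-0.1, 0.4, -0.7]
finger_gap: 38.6
```

Request:
drive_tool([
  [140,-0.008,0,0,0,0,0],
  [140,-0.025,0,0,0,0,0],
  [140,-0.05,0,0,0,0,0],
  [140,-0.08,0,0,0,0,0],
  [140,-0.11,0,0,0,0,0],
  [140,-0.12,0,0,0,0,0],
  [100,-0.125,0,0,0,0,0],
  [100,-0.125,0,0,0,0,0],
  [100,-0.125,0,0,0,0,0],
  [100,-0.125,0,0,0,0,0],
])

```text
time: 21.25
tool_pos: [580.4, 239.3, 136.8]
tcp_rot: [-69.5, 89.8, -162.3]
ft_force: [0.5, 0.4, -0.3]
finger_gap: 51.8
```

```bash
python3 - <<'E'
from h import *
w=cam("wrist");cv2.imwrite("pics/w15.png",w.f)
for o in discs(w,12,lo=(15,110,60)): print(*o)
print(sense()["tool_pos"],sense()["joint_pos"])
E
```

```text
[54.6 74.5] 834 [417.6 343.9  12. ]
[254.2 158.6] 12126 [581.7 264.6  12. ]
[133.3 148.1] 695 [474.1 279.4  12. ]
[142.7 209.7] 606 [473.9 221.2  12. ]
[580.35598021 239.335612   136.76720317] [1.77324126e+01 1.53265428e+01 8.63697234e+01 7.16716923e-04
 7.85085599e+01 2.05428216e+01]
```

View pics/w15.png

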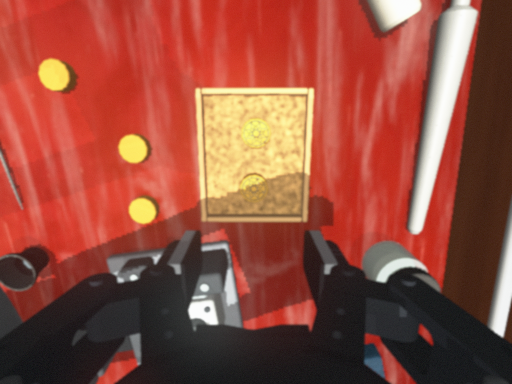

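```bash
python3 - <<'E'
from h import *
delta((472.5,220,70),-84.9)
E
```

```text
shift m [ 0.0672 -0.1066  0.0245] rot [-0.1381  0.001   0.0034] t 21.3 F [-0.2  0.5  0.2] gap 51.7
```

Request:
drive_tool([
  [100,0.005,-0.025,0.006,-0.04,0,0],
  [100,0.015,-0.05,0.012,-0.08,0,0],
  [100,0.028,-0.075,0.018,-0.12,0,0],
  [100,0.042,-0.095,0.022,-0.138,0,0],
  [100,0.055,-0.105,0.0245,-0.138,0,0],
  [100,0.065,-0.1066,0.0245,-0.138,0,0],
  [100,0.067,-0.1066,0.0245,-0.138,0,0],
  [100,0.067,-0.1066,0.0245,-0.138,0,0],
  [100,0.067,-0.1066,0.0245,-0.138,0,0],
  [100,0.067,-0.1066,0.0245,-0.138,0,0],
])

```text
time: 22.13
tool_pos: [475.3, 220.8, 73.0]
tcp_rot: [103.4, 89.9, 18.4]
ft_force: [1.0, 0.6, 0.0]
finger_gap: 51.9
```

```bash
cat >> h.py <<'E'
def blobs(c,z,amin=150,lo=(10,90,40),hi=(35,255,255)):
    g=cv2.cvtColor(c.f,cv2.COLOR_BGR2HSV);m=cv2.inRange(g,lo,hi);n,l,s,ce=cv2.connectedComponentsWithStats(m)
    for i in range(1,n):
        if s[i,4]>amin: 
            p=c.ray(ce[i],z);print(s[i].tolist(),ce[i].round(1),p.round(1))
E
python3 - <<'E'
from h import *
w=cam("wrist");cv2.imwrite("pics/w16.png",w.f)
blobs(w,10)
delta((472.5,220,6.5),-84.9)
E
```

```text
[153, 0, 48, 37, 1370] [176.9  15.3] [417.3 339.9  10. ]
[322, 55, 190, 195, 24638] [413.2 152.2] [581.2 269.9  10. ]
[238, 105, 40, 41, 1280] [257.6 124.8] [472.7 278.9  10. ]
[232, 188, 37, 38, 1089] [250. 207.] [472.5 220.6  10. ]
shift m [ 0.0666 -0.003   0.0006] rot [-0.0003 -0.0004 -0.0017] t 22.18 F [ 0.3  0.7 -0.1] gap 51.8
```

View pics/w16.png

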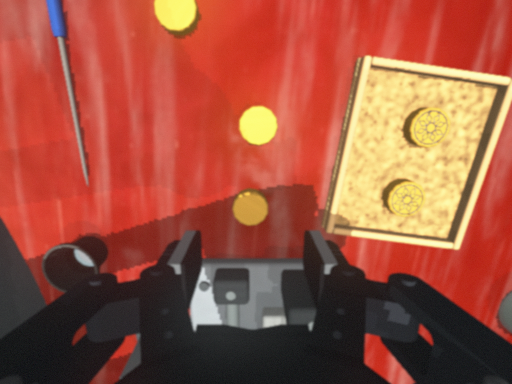

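Request:
drive_tool([
  [100,0.012,-0.002,0,0,0,0],
  [100,0.026,-0.0025,0,0,0,0],
  [100,0.04,-0.0025,0,0,0,0],
  [100,0.052,-0.0025,0,0,0,0],
  [100,0.06,-0.0025,0,0,0,0],
  [100,0.064,-0.0025,0,0,0,0],
  [100,0.066,-0.0025,0,0,0,0],
  [100,0.066,-0.0025,0,0,0,0],
  [100,0.066,-0.0025,0,0,0,0],
  [100,0.066,-0.0025,0,0,0,0],
])

```text
time: 23.02
tool_pos: [472.2, 220.5, 6.9]
tcp_rot: [103.9, 89.9, 19.0]
ft_force: [0.2, 0.4, 0.5]
finger_gap: 51.7
```

```bash
python3 - <<'E'
from h import *
delta((472.5,220.6,6.5),-84.9)
E
```

```text
shift m [ 0.0004  0.0003 -0.    ] rot [-0.     -0.0003 -0.0014] t 23.02 F [0.2 0.4 0.5] gap 51.7
```

Request:
drive_tool([
  [255,0,0,0,0,0,0],
  [255,0,0,0,0,0,0],
  [255,0,0,0,0,0,0],
  [255,0,0,0,0,0,0],
  [255,0,0,0,0,0,0],
  [255,0,0,0,0,0,0],
  [255,0,0,0,0,0,0],
  [255,-0.006,0,0,0,0,0],
  [255,-0.025,0,0,0,0,0],
  [255,-0.05,0,0,0,0,0],
])

```text
time: 23.85
tool_pos: [469.3, 219.5, 54.6]
tcp_rot: [-75.5, 89.7, -160.4]
ft_force: [1.2, -0.4, -0.5]
finger_gap: 23.0
```

```bash
python3 - <<'E'
from h import *
w=cam("wrist");cv2.imwrite("pics/w17.png",w.f)
delta(st2w(-58.5,139.3,100),-84.9)
E
```

```text
shift m [-0.0389 -0.0147  0.2761] rot [ 0.0001 -0.001  -0.0041] t 23.9 F [3.5 1.9 2.8] gap 22.8
```

View pics/w17.png

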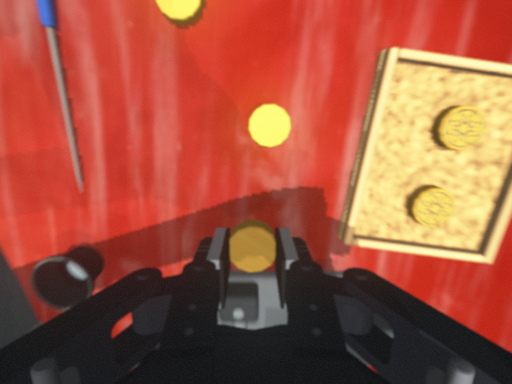

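Request:
drive_tool([
  [255,-0.03,0,0.01,0,0,0],
  [255,-0.06,-0.001,0.035,0,0,0],
  [255,-0.08,-0.003,0.065,0,0,0],
  [255,-0.085,-0.005,0.1,0,0,0],
  [255,-0.085,-0.007,0.137,0,0,0],
  [255,-0.085,-0.009,0.174,0,0,0],
  [255,-0.083,-0.011,0.21,0,0,0],
  [255,-0.075,-0.013,0.243,0,0,0],
  [255,-0.06,-0.0147,0.266,0,0,0],
  [255,-0.05,-0.0147,0.276,0,0,0],
])

```text
time: 24.73
tool_pos: [481.2, -58.9, 105.7]
tcp_rot: [26.1, 89.9, -58.9]
ft_force: [-0.1, 0.4, -1.6]
finger_gap: 22.8
```

Request:
drive_tool([
  [255,0.0,0,0,0,0,0],
  [255,0.01,0,0,0,0,0],
  [255,0.01,0,0,0,0,0],
  [255,0.01,0,0,0,0,0],
  [255,0.01,0,0,0,0,0],
  [255,0.01,0,0,0,0,0],
  [255,0.01,0,0,0,0,0],
  [255,0.01,0,0,0,0,0],
  [255,0.01,0,0,0,0,0],
  [255,0.01,0,0,0,0,0],
])

```text
time: 25.57
tool_pos: [481.5, -55.9, 96.3]
tcp_rot: [68.2, 90.0, -16.7]
ft_force: [-0.4, 0.3, 0.3]
finger_gap: 23.2
```

```bash
python3 - <<'E'
from h import *
import pickle
d=snapshot("wrist");pickle.dump(d,open("w18.pkl","wb"));w=Cam(d);cv2.imwrite("pics/w18.png",w.f)
crop(w,200,100,310,280,3.3,"w18n")
delta(st2w(-58.5,139.3,37.5),-84.9)
for y in(139.3,179.3,219.3): print(w.proj(st2w(-58.5,y,36))[0].round(1))
E
```

```text
shift m [ 0.0587  0.0019 -0.0004] rot [-0.      0.0001 -0.0002] t 25.62 F [-0.2  0.8 -0.6] gap 23.0
[256.6 207.7]
[256.8 151.7]
[257.   89.6]
```

View pics/w18.png

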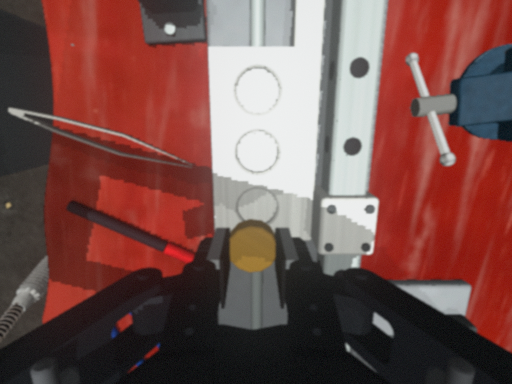

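View pics/w18n.png

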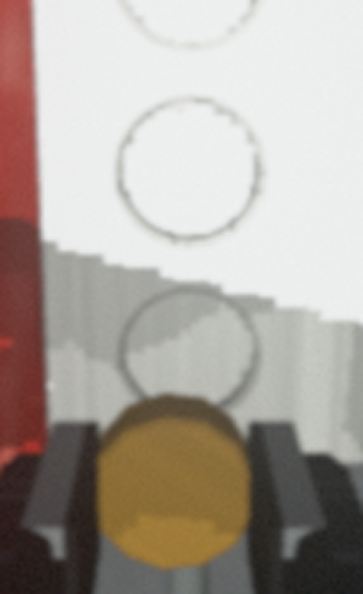

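```bash
python3 - <<'E'
from h import *
import pickle
w=Cam(pickle.load(open("w18.pkl","rb")))
p=w2st(sense()["tool_pos"]);print(p)
# disc top: TCP z at grip 6.9 -> top = tcpz+5.1
g=cv2.cvtColor(w.f,cv2.COLOR_BGR2HSV);m=cv2.inRange(g,(10,90,40),(35,255,255));m[:, :215]=0;m[:,290:]=0;m[:200]=0
n,l,s,c=cv2.connectedComponentsWithStats(m);
for i in range(1,n):
    if s[i,4]>300: print(s[i],c[i])
for u,v in((252,250.5),):print(w2st(w.ray((u,v),p[2]+5.1)))
print("expected px of disc top circle: ", [w.proj(st2w(p[0]+a,p[1]+b,p[2]+5.1))[0].round(1).tolist() for a,b in((0,0),(13,0),(-13,0),(0,13),(0,-13))])
crop(w,215,205,290,285,8,"w18d")
E
```

```text
[-60.3983642  138.89530828  96.20490429]
[ 227  221   50   51 1965] [251.46412214 246.97964377]
[-61.79589567 138.2094974  101.30490429]
expected px of disc top circle:  [[254.8, 249.3], [280.6, 249.2], [229.0, 249.3], [254.8, 225.1], [254.7, 272.3]]
```

View pics/w18d.png

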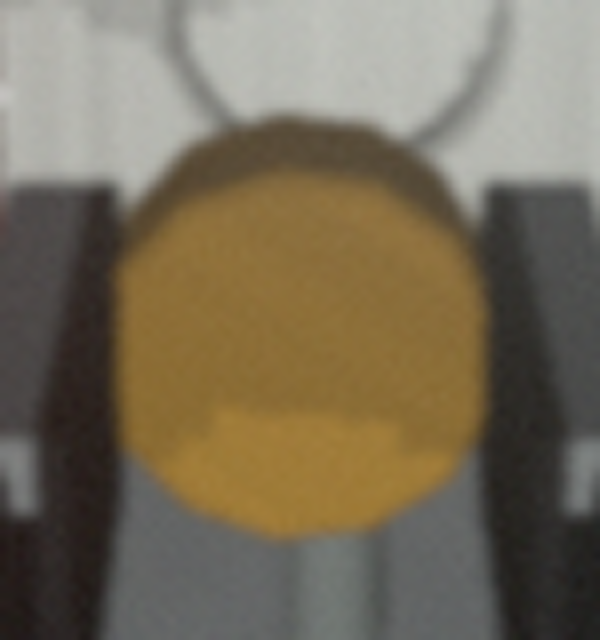

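```bash
python3 - <<'E'
from h import *
import pickle
w=Cam(pickle.load(open("w18.pkl","rb")));R=toolR();p=np.array(sense()["tool_pos"])
print(R.T@(w.c-p),(R.T@w.R.T).round(4).tolist())
for i in range(3): print(sense()["tool_pos"],sense()["time"])
E
```

```text
[-142.00611409   -1.22817457  -67.34643582] [[0.0001, -0.2651, 0.9642], [1.0, -0.0013, -0.0004], [0.0013, 0.9642, 0.2651]]
[481.39374821 -55.92363928  96.20490429] 25.6167
[481.39374821 -55.92363928  96.20490429] 25.6167
[481.39374821 -55.92363928  96.20490429] 25.6167
```

Request:
drive_tool([
  [255,0.008,0.001,0,0,0,0],
  [255,0.018,0.002,0,0,0,0],
  [255,0.028,0.0028,0,0,0,0],
  [255,0.038,0.0028,0,0,0,0],
  [255,0.043,0.0028,0,0,0,0],
  [255,0.046,0.0028,0,0,0,0],
  [255,0.046,0.0028,0,0,0,0],
  [255,0.046,0.0028,0,0,0,0],
  [255,0.046,0.0028,0,0,0,0],
  [255,0.046,0.0028,0,0,0,0],
])

```text
time: 26.45
tool_pos: [484.6, -55.8, 50.7]
tcp_rot: [71.0, 89.9, -13.9]
ft_force: [-0.3, -0.1, -0.1]
finger_gap: 22.9
```

```bash
python3 - <<'E'
from h import *
import pickle
d=snapshot("wrist");s=sense();pickle.dump((d,s),open("w19.pkl","wb"));w=Cam(d);cv2.imwrite("pics/w19.png",w.f)
crop(w,200,80,310,280,3,"w19n");crop(w,215,195,290,285,8,"w19d")
delta(st2w(-58,139.3,37.5),-84.9)
R=toolR();print(w2st(s["tool_pos"]),R.T@(w.c-s["tool_pos"]))
E
```

```text
shift m [ 0.0132 -0.0009 -0.0006] rot [-0.      0.0004 -0.0011] t 26.5 F [-0.2  0.5 -0.4] gap 23.1
[-57.15917967 138.71801622  50.71338615] [-141.9715967    -1.23537181  -67.30786078]
```

View pics/w19n.png

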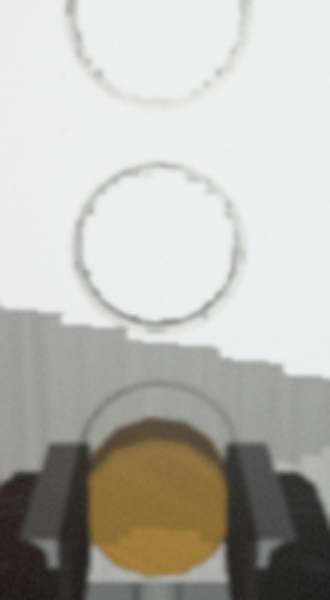

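View pics/w19d.png

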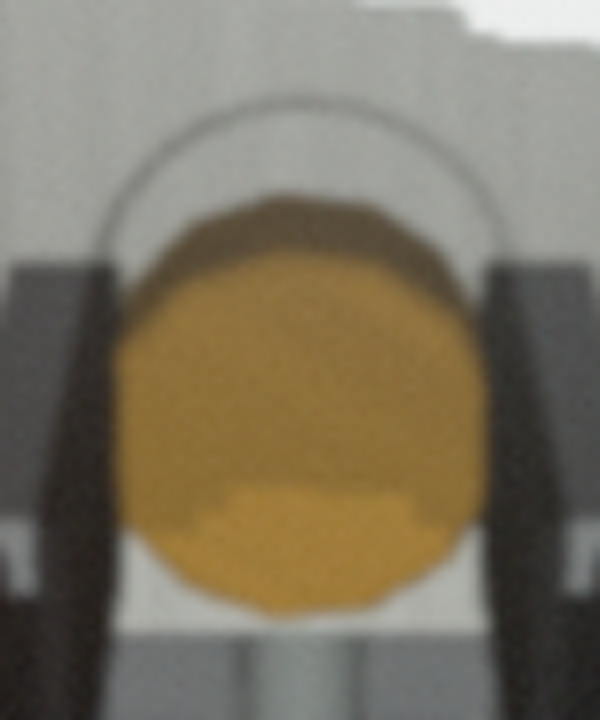

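```bash
python3 - <<'E'
from h import *
import pickle
d,s=pickle.load(open("w19.pkl","rb"));w=Cam(d)
f=lambda u,v,z:w2st(w.ray((u,v),z))
a,b=f(200+75/3,80+245/3,36),f(200+243/3,80+245/3,36);print("nest2 width",a,b)
a,b=f(253,80+163/3,36),f(253,80+325/3,36);print("nest2 y",a,b,(a+b)/2)
e=f(252.6,195+97/8,36);print("nest1 far edge",e)
zb=s["tool_pos"][2]-6.9
print("disc bottom far edge",f(252.6,195+195/8,zb)," top far",f(252.6,195+250/8,zb+12),"top near",f(252.6,195+615/8,zb+12), "width top",f(215+115/8,195+430/8,zb+12),f(215+488/8,195+430/8,zb+12))
E
```

```text
nest2 width [-72.85221053 179.90646921  36.        ] [-43.10986183 179.85907574  36.        ]
nest2 y [-57.97285881 194.17200327  36.        ] [-57.9921221  165.24800133  36.        ] [-57.98249046 179.7100023   36.        ]
nest1 far edge [-58.22078935 154.49559492  36.        ]
disc bottom far edge [-58.24427457 150.21217421  43.81338615]  top far [-58.2726921  151.11396431  55.81338615] top near [-58.29842799 125.95422702  55.81338615] width top [-69.97528119 139.00877523  55.81338615] [-46.50491133 138.96418272  55.81338615]
```

Request:
drive_tool([
  [255,0.0,0.0002,-0.0013,0,0,0],
  [255,0.0,0.0002,-0.0013,0,0,0],
  [255,0.003,0.0002,-0.0013,0,0,0],
  [255,0.006,0.0002,-0.0013,0,0,0],
  [255,0.008,0.0002,-0.0013,0,0,0],
  [255,0.0095,0.0002,-0.0013,0,0,0],
  [255,0.011,0.0002,-0.0013,0,0,0],
  [255,0.012,0.0002,-0.0013,0,0,0],
  [255,0.0125,0.0002,-0.0013,0,0,0],
  [255,0.0125,0.0002,-0.0013,0,0,0],
])

```text
time: 27.33
tool_pos: [484.2, -54.4, 37.9]
tcp_rot: [-103.7, 90.0, 171.4]
ft_force: [-1.5, -0.3, 4.0]
finger_gap: 23.0
```

```bash
python3 - <<'E'
from h import *
w=cam("wrist");crop(w,200,180,310,290,5,"w20");s=sense();print(w2st(s["tool_pos"]),s["ft_force"],s["finger_gap"])
E
```

```text
[-57.45033579 140.17355325  37.90656494] [-2.51886355  0.73636638  3.74760518] 23.382243083519846
```

View pics/w20.png

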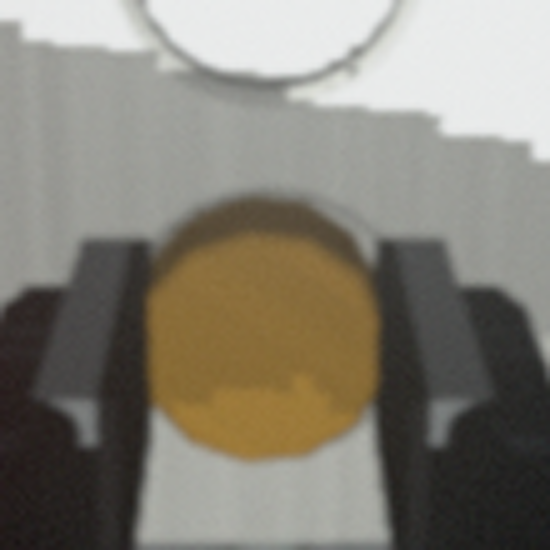

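Request:
drive_tool([
  [200,0,0,0,0,0,0],
  [170,0,0,0,0,0,0],
  [140,0,0,0,0,0,0],
  [140,0,0,0,0,0,0],
  [140,-0.005,0,0,0,0,0],
  [140,-0.02,0,0,0,0,0],
  [140,-0.045,0,0,0,0,0],
  [140,-0.065,0,0,0,0,0],
  [140,-0.07,0,-0.01,0,0,0],
  [140,-0.07,0,-0.02,0,0,0],
])

```text
time: 28.22
tool_pos: [484.1, -34.4, 109.9]
tcp_rot: [75.9, 89.7, -9.1]
ft_force: [0.9, 0.2, 0.6]
finger_gap: 38.4
```

```bash
python3 - <<'E'
from h import *
w=cam("wrist");crop(w,190,130,320,290,4,"w21");s=sense();print(w2st(s["tool_pos"]),s["ft_force"],s["finger_gap"])
for z in (43,47): print(z,(w.proj(st2w(-58,139.7,z))[0]-[190,130])*4)
delta((472.6,278.5,70),-84.9)
E
```

```text
[-56.95885279 162.27157386 108.07904718] [ 0.61751517  3.00267742 -1.30352086] 38.677190694385274
43 [242.9347301  403.98310465]
47 [242.92594663 412.41608257]
shift m [ 0.0384  0.0174 -0.3105] rot [-0.0003 -0.0008 -0.0016] t 28.27 F [ 0.6  3.  -1.3] gap 38.7
```

View pics/w21.png

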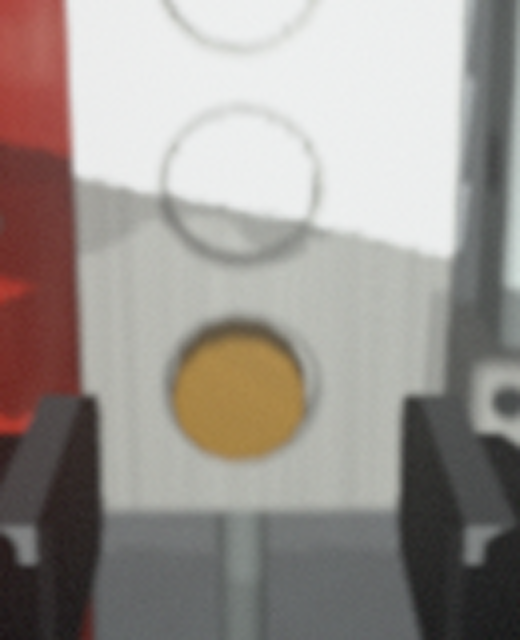

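Request:
drive_tool([
  [120,-0.03,0,-0.02,0,0,0],
  [100,-0.038,0.002,-0.055,0,0,0],
  [100,-0.038,0.004,-0.093,0,0,0],
  [100,-0.038,0.006,-0.131,0,0,0],
  [100,-0.038,0.008,-0.169,0,0,0],
  [100,-0.035,0.01,-0.207,0,0,0],
  [100,-0.025,0.012,-0.245,0,0,0],
  [100,-0.005,0.014,-0.278,0,0,0],
  [100,0.015,0.016,-0.3,0,0,0],
  [100,0.03,0.0174,-0.3105,0,0,0],
])

```text
time: 29.1
tool_pos: [469.4, 279.2, 74.1]
tcp_rot: [-83.7, 89.8, -168.4]
ft_force: [-0.4, 0.0, -0.5]
finger_gap: 52.2
```

Request:
drive_tool([
  [100,0.008,0,0,0,0,0],
  [100,0.008,0,0,0,0,0],
  [100,0.008,0,0,0,0,0],
  [100,0.008,0,0,0,0,0],
  [100,0.008,0,0,0,0,0],
  [100,0.008,0,0,0,0,0],
  [100,0.008,0,0,0,0,0],
  [100,0.008,0,0,0,0,0],
  [100,0.008,0,0,0,0,0],
  [100,0.008,0,0,0,0,0],
])

```text
time: 29.93
tool_pos: [472.3, 276.3, 69.8]
tcp_rot: [113.4, 90.0, 28.5]
ft_force: [-0.1, -0.1, -0.3]
finger_gap: 51.8
```

```bash
python3 - <<'E'
from h import *
w=cam("wrist");cv2.imwrite("pics/w22.png",w.f);blobs(w,10)
delta((472.6,278.8,6.5),-84.9)
print(sense()["tool_pos"])
E
```

```text
[156, 81, 44, 44, 1456] [177.5 102.6] [416.3 344.   10. ]
[327, 143, 174, 160, 16767] [405.2 219.5] [581.6 277.4  10. ]
[237, 185, 37, 39, 1116] [254.9 204.3] [472.6 279.4  10. ]
shift m [ 0.0632  0.0006 -0.0025] rot [-0.0001 -0.     -0.0001] t 29.98 F [-0.4 -0.8  0.5] gap 52.3
[472.20060961 276.30055076  69.66696925]
```

View pics/w22.png

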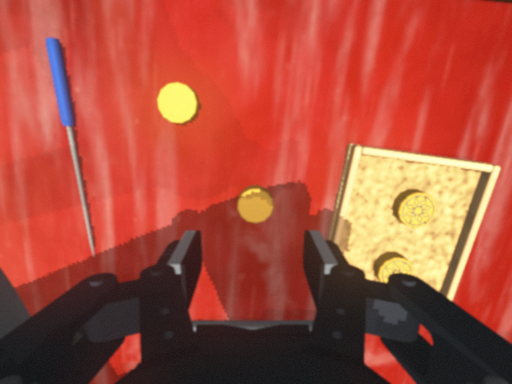

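Request:
drive_tool([
  [100,0.012,0.0008,-0.0029,0,0,0],
  [100,0.026,0.0008,-0.0029,0,0,0],
  [100,0.04,0.0008,-0.0029,0,0,0],
  [100,0.05,0.0008,-0.0029,0,0,0],
  [100,0.057,0.0008,-0.0029,0,0,0],
  [100,0.061,0.0008,-0.0029,0,0,0],
  [100,0.063,0.0008,-0.0029,0,0,0],
  [100,0.063,0.0008,-0.0029,0,0,0],
  [100,0.063,0.0008,-0.0029,0,0,0],
  [100,0.063,0.0008,-0.0029,0,0,0],
])

```text
time: 30.82
tool_pos: [473.3, 279.6, 7.4]
tcp_rot: [110.0, 89.9, 25.1]
ft_force: [0.6, 0.1, -0.3]
finger_gap: 52.2
```

Request:
drive_tool([
  [255,0,0,0,0,0,0],
  [255,0,0,0,0,0,0],
  [255,0,0,0,0,0,0],
  [255,0,0,0,0,0,0],
  [255,0,0,0,0,0,0],
  [255,0,0,0,0,0,0],
  [255,0,0,0,0,0,0],
  [255,-0.006,0,0,0,0,0],
  [255,-0.025,0,0,0,0,0],
  [255,-0.05,0,0,0,0,0],
])

```text
time: 31.65
tool_pos: [470.6, 278.3, 54.9]
tcp_rot: [-69.7, 89.7, -154.6]
ft_force: [-0.0, 0.1, -0.8]
finger_gap: 23.0
```

```bash
python3 - <<'E'
from h import *
w=cam("wrist");cv2.imwrite("pics/w23.png",w.f)
delta(st2w(-57.4,179.7,50.7),-84.9)
E
```

```text
shift m [ 0.0107 -0.0202  0.2947] rot [ 0.0001 -0.0014 -0.0039] t 31.7 F [4.  3.1 2.9] gap 23.1
```

View pics/w23.png

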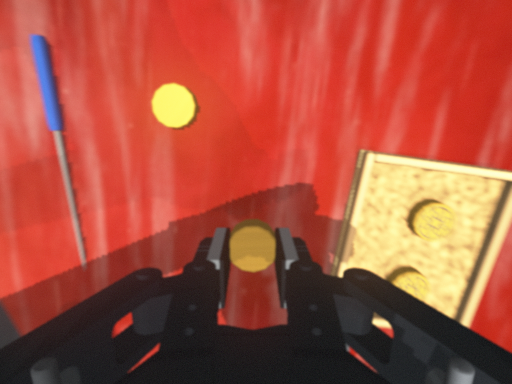

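Request:
drive_tool([
  [255,-0.035,0,0.01,0,0,0],
  [255,-0.065,-0.002,0.035,0,0,0],
  [255,-0.085,-0.005,0.07,0,0,0],
  [255,-0.085,-0.008,0.108,0,0,0],
  [255,-0.085,-0.011,0.146,0,0,0],
  [255,-0.085,-0.014,0.184,0,0,0],
  [255,-0.083,-0.017,0.222,0,0,0],
  [255,-0.075,-0.019,0.257,0,0,0],
  [255,-0.06,-0.02,0.283,0,0,0],
  [255,-0.045,-0.02,0.2945,0,0,0],
])

```text
time: 32.53
tool_pos: [479.6, -19.2, 102.3]
tcp_rot: [56.2, 89.8, -28.8]
ft_force: [0.7, 0.5, -1.3]
finger_gap: 23.0
```

Request:
drive_tool([
  [255,0.005,0,0,0,0,0],
  [255,0.02,0,0,0,0,0],
  [255,0.035,0,0,0,0,0],
  [255,0.045,0,0,0,0,0],
  [255,0.05,0,0,0,0,0],
  [255,0.052,0,0,0,0,0],
  [255,0.052,0,0,0,0,0],
  [255,0.052,0,0,0,0,0],
  [255,0.052,0,0,0,0,0],
  [255,0.052,0,0,0,0,0],
])

```text
time: 33.37
tool_pos: [479.6, -15.8, 50.4]
tcp_rot: [76.1, 89.9, -8.8]
ft_force: [-0.1, 0.0, -0.2]
finger_gap: 23.2
```

```bash
python3 - <<'E'
from h import *
import pickle
d=snapshot("wrist");s=sense();pickle.dump((d,s),open("w24.pkl","wb"));w=Cam(d)
crop(w,190,80,320,290,3.6,"w24n");crop(w,215,195,290,285,8,"w24d")
print(w2st(s["tool_pos"]),s["time"])
E
```

```text
[-58.6963457  178.9898187   50.30369541] 33.4167
```

View pics/w24n.png

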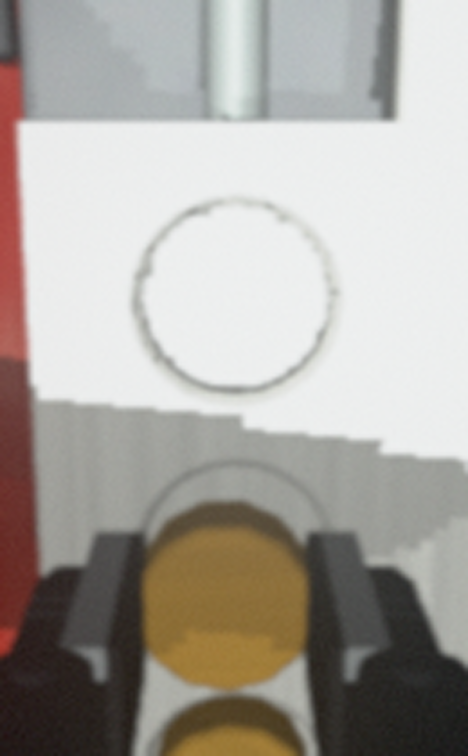

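View pics/w24d.png

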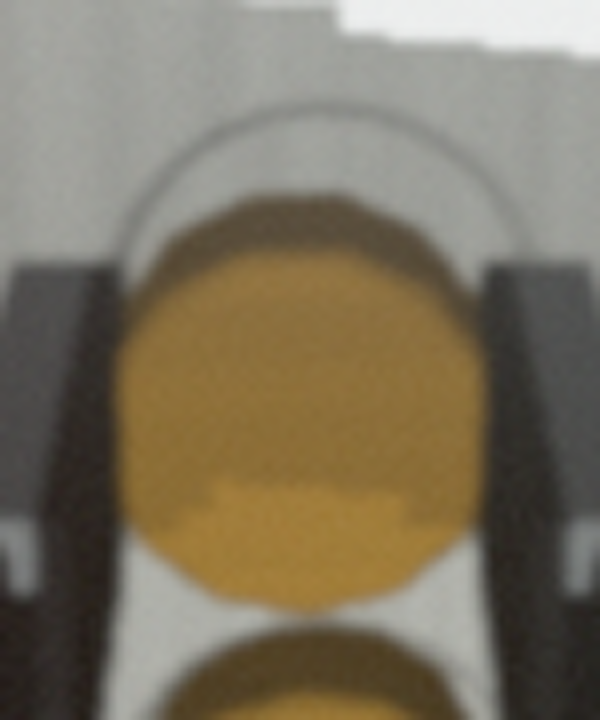

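Request:
drive_tool([
  [255,0.0,0.0008,-0.0008,0,0,0],
  [255,0.0,0.0015,-0.0008,0,0,0],
  [255,0.002,0.0015,-0.0008,0,0,0],
  [255,0.004,0.0015,-0.0008,0,0,0],
  [255,0.0065,0.0015,-0.0008,0,0,0],
  [255,0.0085,0.0015,-0.0008,0,0,0],
  [255,0.0105,0.0015,-0.0008,0,0,0],
  [255,0.0115,0.0015,-0.0008,0,0,0],
  [255,0.012,0.0015,-0.0008,0,0,0],
  [255,0.012,0.0015,-0.0008,0,0,0],
])

```text
time: 34.25
tool_pos: [480.3, -14.9, 38.3]
tcp_rot: [-96.3, 90.0, 178.8]
ft_force: [-5.7, -0.2, 11.0]
finger_gap: 22.9
```

```bash
python3 - <<'E'
from h import *
w=cam("wrist");crop(w,200,180,310,290,5,"w25");s=sense();print(w2st(s["tool_pos"]),s["ft_force"],s["finger_gap"])
E
```

```text
[-57.87312329 179.88939184  38.28692065] [-5.66014964  0.6223331  10.7354527 ] 22.88195737263086
```

View pics/w25.png

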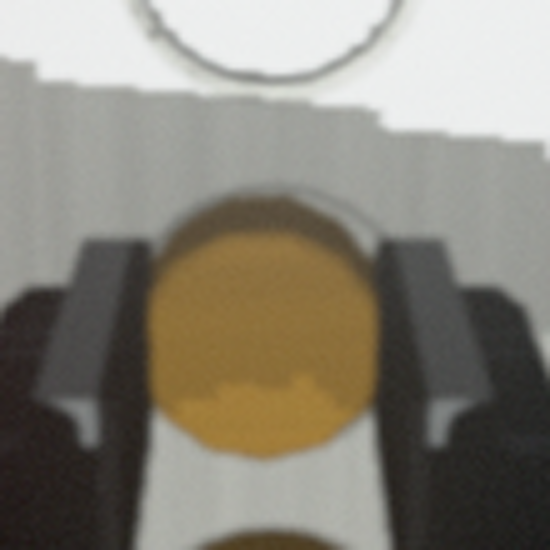

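Request:
drive_tool([
  [255,0,0.0005,0,0,0,0],
  [200,0,0.0005,0,0,0,0],
  [170,0,0.0005,0,0,0,0],
  [140,0,0.0005,0,0,0,0],
  [140,0,0.0005,0,0,0,0],
  [140,-0.02,0.0005,0,0,0,0],
  [140,-0.045,0.0005,0,0,0,0],
  [140,-0.065,0.0005,0,0,0,0],
  [140,-0.07,0.0005,-0.01,0,0,0],
  [140,-0.07,0.0005,-0.02,0,0,0],
])

```text
time: 35.13
tool_pos: [480.7, 5.3, 109.4]
tcp_rot: [81.7, 89.8, -3.3]
ft_force: [-0.2, -0.8, -0.1]
finger_gap: 38.4
```

```bash
python3 - <<'E'
from h import *
w=cam("wrist");crop(w,190,130,320,290,4,"w26");s=sense();print(w2st(s["tool_pos"]),s["ft_force"],s["finger_gap"])
delta((416.3,343.5,75),-84.9)
E
```

```text
[-56.91708256 202.03027456 107.70682785] [0.16811111 2.06934553 0.08063726] 38.64581629873852
shift m [ 0.033  -0.033  -0.3404] rot [-0.0003 -0.001  -0.0012] t 35.18 F [0.2 2.1 0.1] gap 38.6
```

View pics/w26.png

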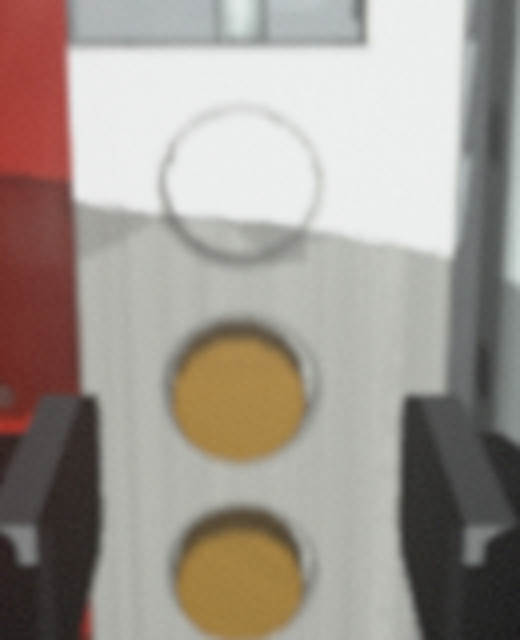

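Request:
drive_tool([
  [120,-0.03,0,-0.02,0,0,0],
  [100,-0.045,-0.002,-0.055,0,0,0],
  [100,-0.045,-0.006,-0.094,0,0,0],
  [100,-0.045,-0.01,-0.133,0,0,0],
  [100,-0.045,-0.014,-0.172,0,0,0],
  [100,-0.045,-0.018,-0.211,0,0,0],
  [100,-0.04,-0.022,-0.25,0,0,0],
  [100,-0.025,-0.026,-0.286,0,0,0],
  [100,-0.005,-0.03,-0.318,0,0,0],
  [100,0.015,-0.033,-0.336,0,0,0],
])

```text
time: 36.02
tool_pos: [414.1, 340.2, 90.4]
tcp_rot: [-116.1, 89.9, 159.2]
ft_force: [0.5, -0.1, -0.3]
finger_gap: 51.8
```

Request:
drive_tool([
  [100,0.01,0,-0.003,0,0,0],
  [100,0.018,0,-0.0044,0,0,0],
  [100,0.018,0,-0.0044,0,0,0],
  [100,0.018,0,-0.0044,0,0,0],
  [100,0.018,0,-0.0044,0,0,0],
  [100,0.018,0,-0.0044,0,0,0],
  [100,0.018,0,-0.0044,0,0,0],
  [100,0.018,0,-0.0044,0,0,0],
  [100,0.018,0,-0.0044,0,0,0],
  [100,0.018,0,-0.0044,0,0,0],
])

```text
time: 36.85
tool_pos: [416.2, 341.2, 74.9]
tcp_rot: [114.5, 90.0, 29.6]
ft_force: [-0.4, -0.2, 0.3]
finger_gap: 52.0
```

```bash
python3 - <<'E'
from h import *
w=cam("wrist");cv2.imwrite("pics/w27.png",w.f);blobs(w,10)
delta((416.3,344,6.5),-84.9)
print(sense()["tool_pos"])
E
```

```text
[2, 0, 510, 107, 24238] [319.9  41.5] [448.1 453.9  10. ]
[236, 183, 37, 38, 1065] [253.8 201.8] [415.8 344.5  10. ]
[391, 233, 121, 107, 5150] [465.1 279. ] [586.5 295.8  10. ]
[411, 246, 26, 24, 177] [420.6 255.3] [546.9 312.9  10. ]
[417, 324, 17, 22, 188] [425.  334.2] [567.6 242.4  10. ]
[367, 335, 41, 39, 601] [382.4 355.5] [536.7 218.   10. ]
shift m [ 0.0683  0.0004 -0.0028] rot [-0.0002 -0.0002 -0.0003] t 36.9 F [ 0.4  0.4 -0.7] gap 52.2
[416.13299767 341.19836112  74.81115212]
```

View pics/w27.png

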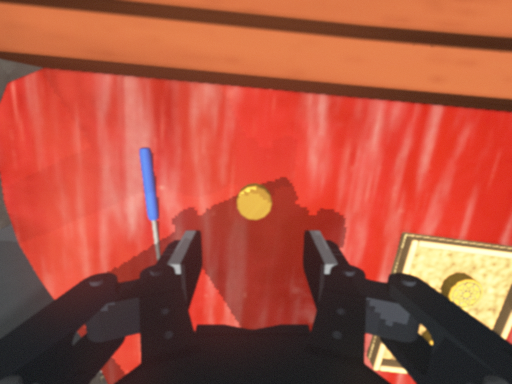

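Request:
drive_tool([
  [110,0.012,0.0003,-0.0031,0,0,0],
  [110,0.026,0.0003,-0.0031,0,0,0],
  [110,0.04,0.0003,-0.0031,0,0,0],
  [110,0.052,0.0003,-0.0031,0,0,0],
  [110,0.06,0.0003,-0.0031,0,0,0],
  [110,0.065,0.0003,-0.0031,0,0,0],
  [110,0.068,0.0003,-0.0031,0,0,0],
  [110,0.068,0.0003,-0.0031,0,0,0],
  [110,0.068,0.0003,-0.0031,0,0,0],
  [110,0.068,0.0003,-0.0031,0,0,0],
])

```text
time: 37.73
tool_pos: [416.6, 344.8, 7.4]
tcp_rot: [118.3, 89.9, 33.4]
ft_force: [0.2, -0.4, 0.0]
finger_gap: 48.7
```

Request:
drive_tool([
  [255,0,0,0,0,0,0],
  [255,0,0,0,0,0,0],
  [255,0,0,0,0,0,0],
  [255,0,0,0,0,0,0],
  [255,0,0,0,0,0,0],
  [255,0,0,0,0,0,0],
  [255,0,0,0,0,0,0],
  [255,-0.006,0,0,0,0,0],
  [255,-0.025,0,0,0,0,0],
  [255,-0.05,0,0,0,0,0],
])

```text
time: 38.57
tool_pos: [414.1, 343.0, 55.0]
tcp_rot: [-60.9, 89.7, -145.8]
ft_force: [0.4, -0.4, -1.3]
finger_gap: 23.2
```

```bash
python3 - <<'E'
from h import *
w=cam("wrist");crop(w,150,130,350,300,3,"w28")
delta(st2w(-57.2,219.7,50.7),-84.9)
E
```

```text
shift m [0.0107 0.0308 0.3248] rot [ 0.0001 -0.0021 -0.0037] t 38.62 F [2.9 3.  3.8] gap 23.1
```

View pics/w28.png

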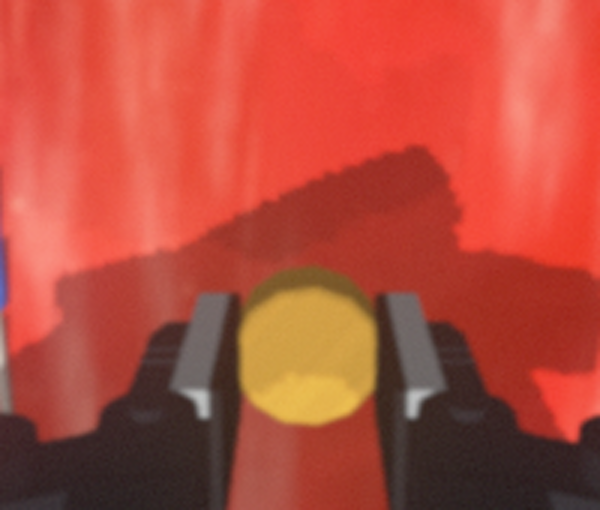

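Request:
drive_tool([
  [255,-0.035,0.003,0.012,0,0,0],
  [255,-0.07,0.01,0.035,0,0,0],
  [255,-0.1,0.018,0.068,0,0,0],
  [255,-0.1,0.025,0.107,0,0,0],
  [255,-0.1,0.0308,0.147,0,0,0],
  [255,-0.1,0.0308,0.187,0,0,0],
  [255,-0.1,0.0308,0.227,0,0,0],
  [255,-0.095,0.0308,0.265,0,0,0],
  [255,-0.085,0.0308,0.298,0,0,0],
  [255,-0.065,0.0308,0.319,0,0,0],
])

```text
time: 39.45
tool_pos: [477.1, 26.2, 124.2]
tcp_rot: [73.8, 89.7, -11.2]
ft_force: [0.7, 0.1, -0.6]
finger_gap: 23.0
```

Request:
drive_tool([
  [255,0.005,0,0.005,0,0,0],
  [255,0.02,0,0.0058,0,0,0],
  [255,0.037,0,0.0058,0,0,0],
  [255,0.053,0,0.0058,0,0,0],
  [255,0.065,0,0.0058,0,0,0],
  [255,0.07,0,0.0058,0,0,0],
  [255,0.072,0,0.0058,0,0,0],
  [255,0.072,0,0.0058,0,0,0],
  [255,0.072,0,0.0058,0,0,0],
  [255,0.072,0,0.0058,0,0,0],
])

```text
time: 40.28
tool_pos: [476.4, 23.7, 50.7]
tcp_rot: [82.4, 89.9, -2.5]
ft_force: [0.5, 0.1, -0.8]
finger_gap: 23.2
```

```bash
python3 - <<'E'
from h import *
import pickle
d=snapshot("wrist");s=sense();pickle.dump((d,s),open("w29.pkl","wb"));w=Cam(d)
cv2.imwrite("pics/w29.png",w.f);crop(w,215,195,290,285,8,"w29d")
print(w2st(s["tool_pos"]),s["time"],s["finger_gap"])
E
```

```text
[-58.32616938 218.60901862  50.62350147] 40.3333 22.791647350297566
```

View pics/w29d.png

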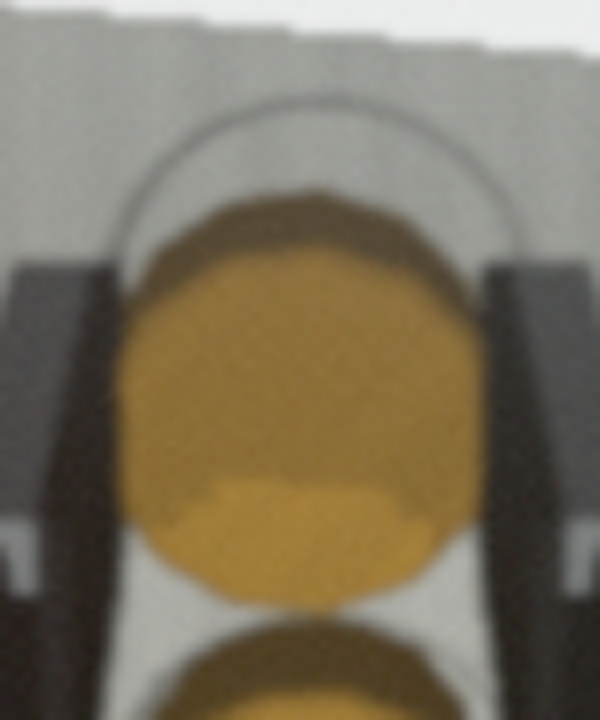

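Request:
drive_tool([
  [255,0.0,0.0008,-0.0011,0,0,0],
  [255,0.0,0.0012,-0.0011,0,0,0],
  [255,0.002,0.0012,-0.0011,0,0,0],
  [255,0.004,0.0012,-0.0011,0,0,0],
  [255,0.0065,0.0012,-0.0011,0,0,0],
  [255,0.0085,0.0012,-0.0011,0,0,0],
  [255,0.0105,0.0012,-0.0011,0,0,0],
  [255,0.0118,0.0012,-0.0011,0,0,0],
  [255,0.0122,0.0012,-0.0011,0,0,0],
  [255,0.0122,0.0012,-0.0011,0,0,0],
])

```text
time: 41.17
tool_pos: [476.6, 24.7, 38.3]
tcp_rot: [-88.6, 90.0, -173.5]
ft_force: [-7.4, 0.3, 13.1]
finger_gap: 23.0
```

```bash
python3 - <<'E'
from h import *
w=cam("wrist");crop(w,200,180,310,290,5,"w30");s=sense();print(w2st(s["tool_pos"]),s["ft_force"],s["finger_gap"])
E
```

```text
[-58.04001502 219.69419997  38.34513906] [-7.88694235  0.74370603 14.1695457 ] 22.872556782992525
```

View pics/w30.png

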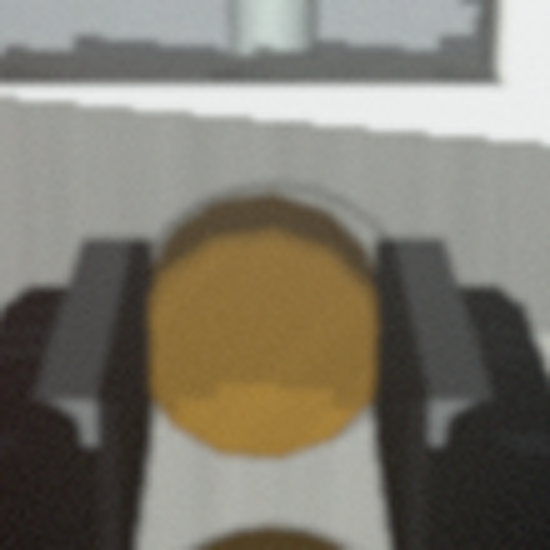

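Request:
drive_tool([
  [255,0,0.0005,0,0,0,0],
  [200,0,0.0005,0,0,0,0],
  [170,0,0.0005,0,0,0,0],
  [140,0,0.0005,0,0,0,0],
  [140,0,0.0005,0,0,0,0],
  [140,-0.02,0.0005,0,0,0,0],
  [140,-0.045,0.0005,0,0,0,0],
  [140,-0.065,0.0005,0,0,0,0],
  [140,-0.085,0.0005,-0.01,0,0,0],
  [140,-0.1,0.0005,-0.02,0,0,0],
])

```text
time: 42.05
tool_pos: [476.0, 44.6, 139.1]
tcp_rot: [82.7, 89.9, -2.3]
ft_force: [0.2, 0.4, 0.9]
finger_gap: 38.3
```

```bash
python3 - <<'E'
from h import *
import pickle
d=snapshot("wrist");pickle.dump(d,open("w31.pkl","wb"));w=Cam(d);cv2.imwrite("pics/w31.png",w.f);crop(w,190,130,320,290,4,"w31c");s=sense();print(w2st(s["tool_pos"]),s["ft_force"],s["finger_gap"],s["joint_pos"])
delta(st2w(0.3,319,150),5.1)
t=cam("top");crop(t,90,130,400,300,2.5,"t31")
E
```

```text
[-55.25179576 241.08052016 142.00265693] [1.98904472 1.86995513 2.74958181] 38.4583314304068 [-6.32556628e-01 -8.28559381e+00  1.10419877e+02  6.15363594e-02
  7.75518054e+01 -5.73090082e+00]
shift m [-0.0076  0.0556 -0.0779] rot [-1.571   0.004  -0.0048] t 42.1 F [2.  1.9 2.7] gap 38.5
```

View pics/w31c.png

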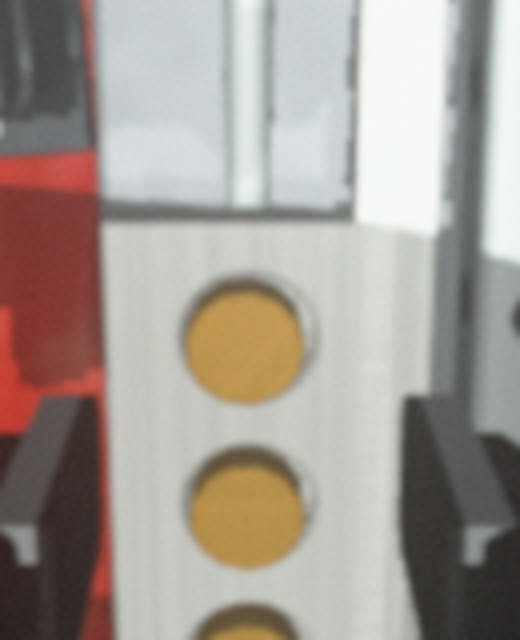

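View pics/t31.png

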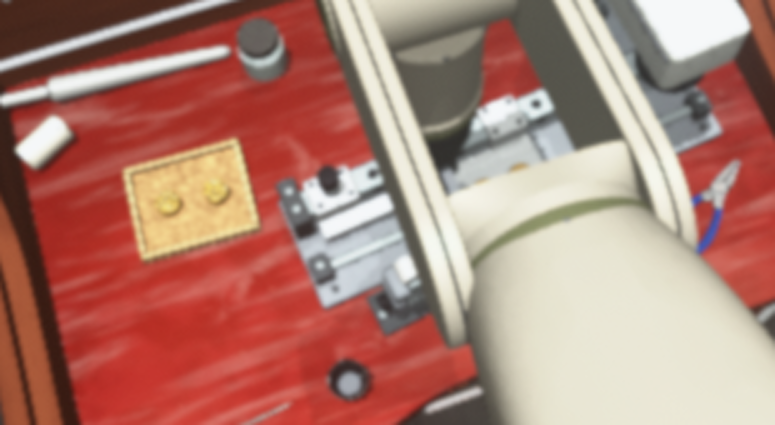

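Request:
drive_tool([
  [100,-0.008,0.005,-0.007,-0.12,0,0],
  [60,-0.015,0.01,-0.014,-0.24,0,0],
  [0,-0.015,0.016,-0.022,-0.36,0,0],
  [0,-0.015,0.022,-0.03,-0.48,0,0],
  [0,-0.015,0.028,-0.038,-0.6,0,0],
  [0,-0.015,0.034,-0.046,-0.72,0,0],
  [0,-0.015,0.04,-0.055,-0.84,0,0],
  [0,-0.015,0.046,-0.064,-0.96,0,0],
  [0,-0.015,0.051,-0.072,-1.08,0,0],
  [0,-0.015,0.0556,-0.078,-1.2,0,0],
])

```text
time: 42.98
tool_pos: [523.5, 127.6, 150.6]
tcp_rot: [-154.1, 89.9, -169.9]
ft_force: [0.0, -0.4, 0.2]
finger_gap: 84.9
```

Request:
drive_tool([
  [0,0,0,0,-0.12,0,0],
  [0,0,0,0,-0.24,0,0],
  [0,0,0,0,-0.371,0,0],
  [0,0.01,0,0,-0.371,0,0],
  [0,0.01,0,0,-0.371,0,0],
  [0,0.01,0,0,-0.371,0,0],
  [0,0.01,0,0,-0.371,0,0],
  [0,0.01,0,0,-0.371,0,0],
  [0,0.01,0,0,-0.371,0,0],
  [0,0.01,0,0,-0.371,0,0],
])

```text
time: 43.82
tool_pos: [524.0, 127.4, 142.6]
tcp_rot: [3.5, 90.0, 8.6]
ft_force: [-0.6, 0.1, 0.0]
finger_gap: 85.4
```

```bash
python3 - <<'E'
from h import *
w=cam("wrist");cv2.imwrite("pics/w32.png",w.f);s=sense();print(w2st(s["tool_pos"]),s["finger_gap"])
delta(st2w(0.3,319,70.5),5.1)
print("knob px pred",w.proj(st2w(0.3,319,99)))
E
```

```text
[ -1.66705606 317.69728233 142.65823751] 85.49003612306633
shift m [0.0722 0.0013 0.0019] rot [-0.0004  0.0005 -0.    ] t 43.87 F [-0.7 -0.2 -0.5] gap 85.5
knob px pred [[253.95413745 220.37349855]]
```

View pics/w32.png

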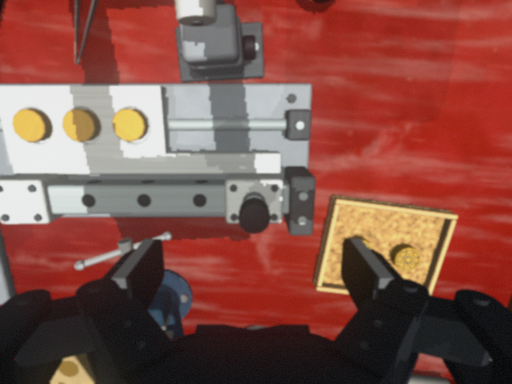

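Request:
drive_tool([
  [0,0.015,0.001,0.001,0,0,0],
  [0,0.03,0.0013,0.0019,0,0,0],
  [0,0.045,0.0013,0.0019,0,0,0],
  [0,0.057,0.0013,0.0019,0,0,0],
  [0,0.065,0.0013,0.0019,0,0,0],
  [0,0.07,0.0013,0.0019,0,0,0],
  [0,0.072,0.0013,0.0019,0,0,0],
  [60,0.072,0.0013,0.0019,0,0,0],
  [120,0.072,0.0013,0.0019,0,0,0],
  [150,0.072,0.0013,0.0019,0,0,0],
], squeeze=50)

```text
time: 44.7
tool_pos: [526.2, 128.9, 71.3]
tcp_rot: [0.7, 89.9, 5.8]
ft_force: [0.2, -0.8, -0.0]
finger_gap: 51.7
```

Request:
drive_tool([
  [255,0,0,0,0,0,0],
  [255,0,0,0,0,0,0],
  [255,0,0,0,0,0,0],
  [255,0,0,0,0,0,0],
  [255,0,0,0,0,0,0],
  [255,0,0,0,0,0,0],
  [255,0,0,0,0,0,0],
  [255,0,0,0,0,0,0],
  [255,0,0,0,0,0,0],
  [255,0,0,0,0,0,0],
])

```text
time: 45.53
tool_pos: [526.0, 128.9, 71.1]
tcp_rot: [-0.8, 89.9, 4.3]
ft_force: [-2.0, -1.0, 5.1]
finger_gap: 20.1
```

```bash
python3 - <<'E'
from h import *
s=sense();print(w2st(s["tool_pos"]),s["finger_gap"],s["ft_force"])
delta(st2w(0.3,139.5,70.5),5.1)
E
```

```text
[  0.49845213 318.97996925  71.07931824] 20.083911501686885 [-2.01761221 -1.01805484  5.06990546]
shift m [ 0.0006 -0.1795 -0.0002] rot [0.0002 0.001  0.    ] t 45.53 F [-2.  -1.   5.1] gap 20.1
```

Request:
drive_tool([
  [255,-0.003,0,0,0,0,0],
  [255,-0.006,0,0,0,0,0],
  [255,-0.009,0,0,0,0,0],
  [255,-0.0115,0,0,0,0,0],
  [255,-0.0115,0,0,0,0,0],
  [255,-0.0115,-0.004,0,0,0,0],
  [255,-0.0115,-0.01,0,0,0,0],
  [255,-0.0115,-0.016,0,0,0,0],
  [255,-0.0115,-0.02,0,0,0,0],
  [255,-0.0115,-0.02,0,0,0,0],
])

```text
time: 46.37
tool_pos: [527.6, 108.2, 81.3]
tcp_rot: [-55.2, 90.0, -50.1]
ft_force: [5.7, -0.2, -8.7]
finger_gap: 19.8
```

```bash
python3 - <<'E'
from h import *
s=sense();print(w2st(s["tool_pos"]),s["finger_gap"],s["ft_force"])
delta(st2w(0.3,139.5,81.5),5.1)
w=cam("wrist");cv2.imwrite("pics/w33.png",w.f)
E
```

```text
[1.73904378e-01 2.98263518e+02 8.12930456e+01] 19.759606774570276 [ 5.72505395 -0.16723807 -8.73721487]
shift m [-0.0002 -0.1588  0.0002] rot [-0.0003  0.0002  0.0003] t 46.37 F [ 5.7 -0.2 -8.7] gap 19.8
```

View pics/w33.png

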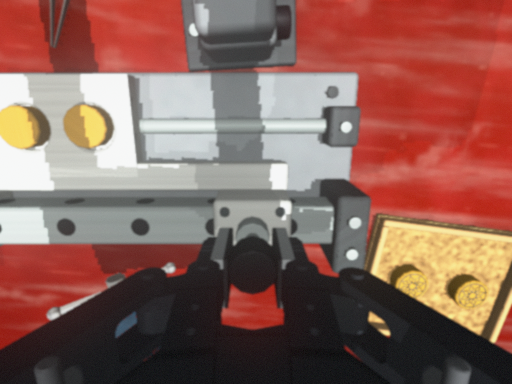

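Request:
drive_tool([
  [255,-0.0003,-0.01,0,0,0,0],
  [255,-0.0003,-0.03,0,0,0,0],
  [255,-0.0003,-0.05,0,0,0,0],
  [255,-0.0003,-0.07,0,0,0,0],
  [255,-0.0003,-0.09,0,0,0,0],
  [255,-0.0003,-0.11,0,0,0,0],
  [255,-0.0003,-0.13,0,0,0,0],
  [255,-0.0003,-0.147,0,0,0,0],
  [255,-0.0003,-0.157,0,0,0,0],
  [255,-0.0003,-0.1595,0,0,0,0],
])

```text
time: 47.25
tool_pos: [541.9, -51.3, 81.6]
tcp_rot: [23.4, 90.0, 28.4]
ft_force: [7.3, 3.2, -8.3]
finger_gap: 20.0
```

Request:
drive_tool([
  [255,0,0,0,0,0,0],
  [255,0,0,0,0,0,0],
  [255,0,0,0,0,0,0],
  [255,0,0,0,0,0,0],
  [255,0,0,0,0,0,0],
  [255,0,0,0,0,0,0],
  [255,0,0,0,0,0,0],
  [255,0,0,0,0,0,0],
  [255,0,0,0,0,0,0],
  [255,0,0,0,0,0,0],
])

```text
time: 48.08
tool_pos: [541.8, -49.9, 81.6]
tcp_rot: [6.3, 90.0, 11.4]
ft_force: [7.6, -0.2, -8.8]
finger_gap: 20.2
```

```bash
python3 - <<'E'
from h import *
s=sense();print(w2st(s["tool_pos"]),s["finger_gap"],s["ft_force"])
w=cam("wrist");cv2.imwrite("pics/w34.png",w.f)
E
```

```text
[  0.32990506 139.51843165  81.63824821] 20.244144828736463 [ 7.6057603  -0.16003209 -8.78728336]
```

View pics/w34.png

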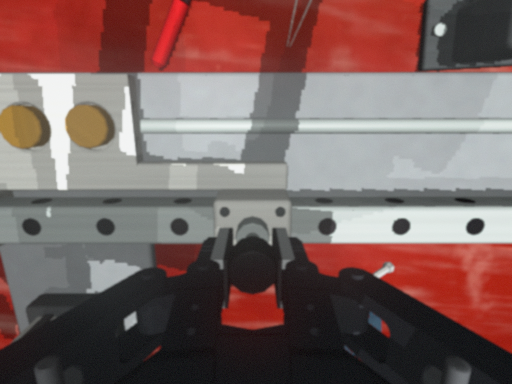

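Request:
drive_tool([
  [255,0.003,0,0,0,0,0],
  [255,0.006,0,0,0,0,0],
  [255,0.009,0,0,0,0,0],
  [255,0.011,0,0,0,0,0],
  [255,0.0118,0,0,0,0,0],
  [255,0.0118,0,0,0,0,0],
  [255,0.0118,0,0,0,0,0],
  [255,0.0118,0,0,0,0,0],
  [255,0.0118,0,0,0,0,0],
  [255,0.0118,0,0,0,0,0],
])

```text
time: 48.97
tool_pos: [542.1, -50.0, 71.1]
tcp_rot: [-9.2, 89.9, -4.1]
ft_force: [0.6, 0.1, 5.4]
finger_gap: 19.6
```

```bash
python3 - <<'E'
from h import *
s=sense();print(w2st(s["tool_pos"]),s["finger_gap"],s["ft_force"])
E
```

```text
[  0.5786945  139.44329201  71.09216919] 19.565904518548038 [0.60830895 0.11084321 5.35119898]
```

Request:
drive_tool([
  [150,0,0,0,0,0,0],
  [100,0,0,0,0,0,0],
  [60,0,0,0,0,0,0],
  [0,0,0,0,0,0,0],
  [0,0,0,0,0,0,0],
  [0,-0.015,0,0,0,0,0],
  [0,-0.035,0,0,0,0,0],
  [0,-0.06,0,0,0,0,0],
  [0,-0.085,0,0,0,0,0],
  [0,-0.09,0,0,0,0,0],
])

```text
time: 49.8
tool_pos: [543.9, -50.4, 165.3]
tcp_rot: [-16.0, 89.6, -10.9]
ft_force: [1.1, 0.6, 1.7]
finger_gap: 85.3
```

Request:
drive_tool([
  [0,0,0,0,0,0,0],
  [0,0,0,0,0,0,0],
  [0,0,0,0,0,0,0],
  [0,0,0,0,0,0,0],
  [0,0,0,0,0,0,0],
  [0,0,0,0,0,0,0],
  [0,0,0,0,0,0,0],
  [0,0,0,0,0,0,0],
  [0,0,0,0,0,0,0],
  [0,0,0,0,0,0,0],
])

```text
time: 50.63
tool_pos: [541.6, -50.0, 160.4]
tcp_rot: [-35.5, 90.0, -30.4]
ft_force: [-0.5, -0.1, 0.5]
finger_gap: 85.2
```

```bash
python3 - <<'E'
from h import *
import pickle
d=snapshot("wrist");pickle.dump(d,open("w35.pkl","wb"));w=Cam(d);cv2.imwrite("pics/w35.png",w.f);crop(w,210,150,300,230,8,"w35k");crop(w,10,90,180,230,4.6,"w35n")
s=sense();print(w2st(s["tool_pos"]),s["finger_gap"],s["ft_force"])
for z in (99,106):print(z,[(w.proj(st2w(a,b,z))[0]-[210,150])*8 for a,b in((0,140),(11,140))])
E
```

```text
[1.18840782e-01 1.39460486e+02 1.60423532e+02] 85.46414716495921 [ 0.43590055 -0.86150881  0.05861162]
99 [array([341.41309953, 471.56321834]), array([341.50356245, 586.03120521])]
106 [array([341.590043  , 497.18254461]), array([341.68095242, 614.9673486 ])]
```

View pics/w35k.png

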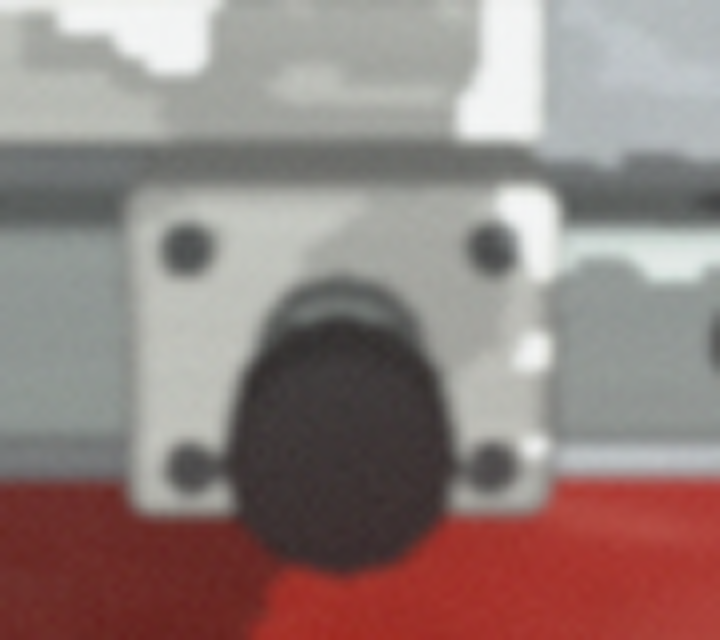

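View pics/w35n.png

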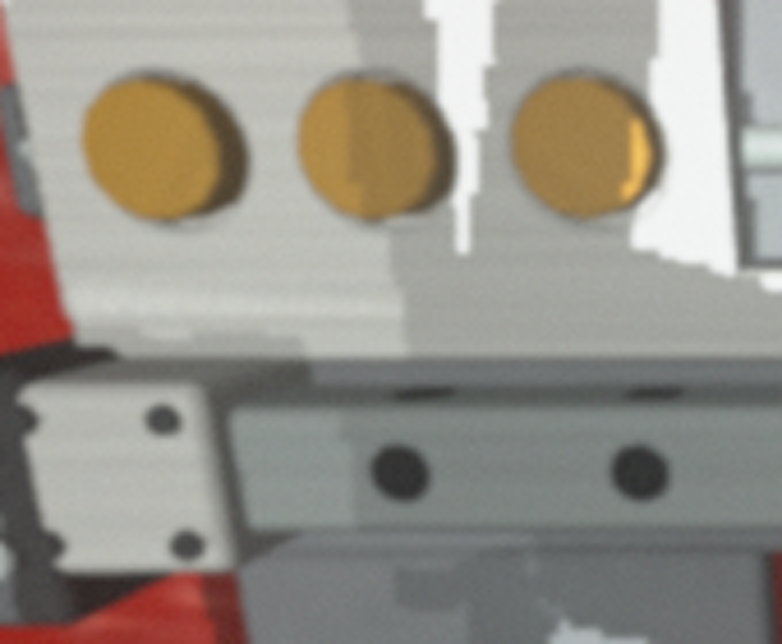

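```bash
python3 - <<'E'
from h import *
import pickle
w=Cam(pickle.load(open("w35.pkl","rb")))
delta((406,35,165),5.1)
print(sense()["joint_pos"])
E
```

```text
shift m [-0.0046  0.0967 -0.1275] rot [0.0002 0.0001 0.0001] t 50.68 F [ 0.4 -0.9  0.1] gap 85.5
[-1.06719399e+01  1.35241998e+00  9.91966144e+01 -2.59859967e-03
  7.94465546e+01 -1.05780773e+02]
```

Request:
drive_tool([
  [100,-0.004,0.012,-0.016,0,0,0],
  [200,-0.004,0.026,-0.034,0,0,0],
  [255,-0.004,0.042,-0.055,0,0,0],
  [255,-0.004,0.058,-0.077,0,0,0],
  [255,-0.004,0.074,-0.098,0,0,0],
  [255,-0.004,0.088,-0.116,0,0,0],
  [255,-0.004,0.095,-0.125,0,0,0],
  [255,-0.004,0.0967,-0.1275,0,0,0],
  [255,-0.004,0.0967,-0.1275,0,0,0],
  [255,-0.004,0.0967,-0.1275,0,0,0],
])

```text
time: 51.52
tool_pos: [406.6, 34.8, 164.8]
tcp_rot: [-17.4, 89.9, -12.3]
ft_force: [-0.2, -0.0, -0.4]
finger_gap: -0.2
```

Request:
drive_tool([
  [255,0,0,0,0,0,0],
  [255,0,0,0,0,0,0],
  [255,0,0,0,0,0,0],
  [255,0,0,0,0,0,0],
  [255,0,0,0,0,0,0],
  [255,0,0,0,0,0,0],
  [255,0,0,0,0,0,0],
  [255,0,0,0,0,0,0],
  [255,0,0,0,0,0,0],
  [255,0,0,0,0,0,0],
])

```text
time: 52.35
tool_pos: [406.0, 35.0, 164.4]
tcp_rot: [14.2, 90.0, 19.3]
ft_force: [-0.1, 0.0, -0.1]
finger_gap: 0.2
```

```bash
python3 - <<'E'
from h import *
import pickle
d=snapshot("wrist");pickle.dump(d,open("w36.pkl","wb"));w=Cam(d);cv2.imwrite("pics/w36.png",w.f)
s=sense();print(s["tool_pos"],s["finger_gap"],s["ft_force"])
E
```

```text
[405.98578713  35.00991382 164.42917932] 0.016894892638260224 [0.04993108 0.46996434 0.39178337]
```

View pics/w36.png

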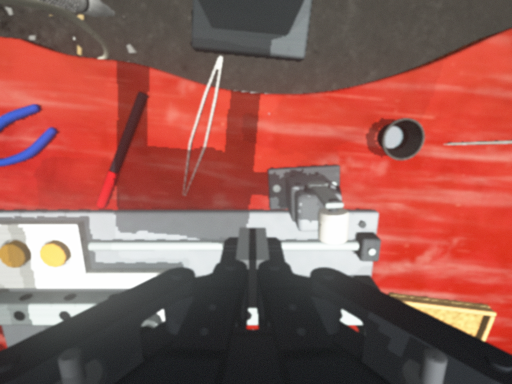

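```bash
python3 - <<'E'
from h import *
import pickle
w=Cam(pickle.load(open("w36.pkl","rb")))
crop(w,250,150,400,270,5,"w36r")
for u,v,z in((319.5,228,121),(346.5,228,121),(333,243,131),(333,210,131)):
    print(w.ray((u,v),z).round(1))
E
```

```text
[409.3  80.6 121. ]
[407.7  98.6 121. ]
[414.9  88.  131. ]
[392.8  84.4 131. ]
```

View pics/w36r.png

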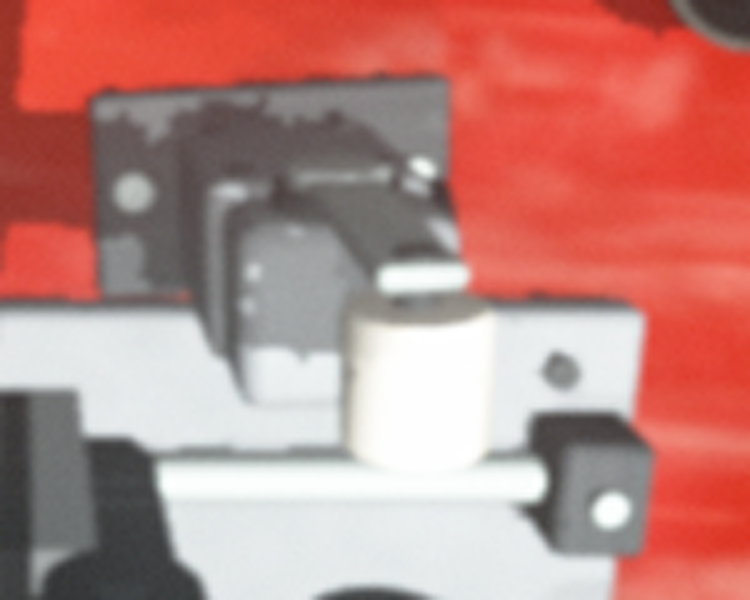

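Request:
drive_tool([
  [255,0.012,0,0,0,0,0],
  [255,0.025,0,0,0,0,0],
  [255,0.038,0,0,0,0,0],
  [255,0.05,0,0,0,0,0],
  [255,0.057,0.002,0,0,0,0],
  [255,0.059,0.008,0,0,0,0],
  [255,0.059,0.015,0,0,0,0],
  [255,0.059,0.02,0,0,0,0],
  [255,0.059,0.022,0,0,0,0],
  [255,0.059,0.022,0,0,0,0],
])

```text
time: 53.23
tool_pos: [404.5, 57.6, 106.1]
tcp_rot: [-0.9, 89.9, 4.3]
ft_force: [0.4, -0.2, 0.6]
finger_gap: -0.2
```

```bash
python3 - <<'E'
from h import *
w=cam("wrist");crop(w,200,150,400,300,4,"w37")
s=sense();print(s["tool_pos"],s["finger_gap"],s["ft_force"])
E
```

```text
[404.53772998  57.34938577 106.10083287] -0.2922117790116195 [-0.09428459  0.04524585  1.41988052]
```

View pics/w37.png

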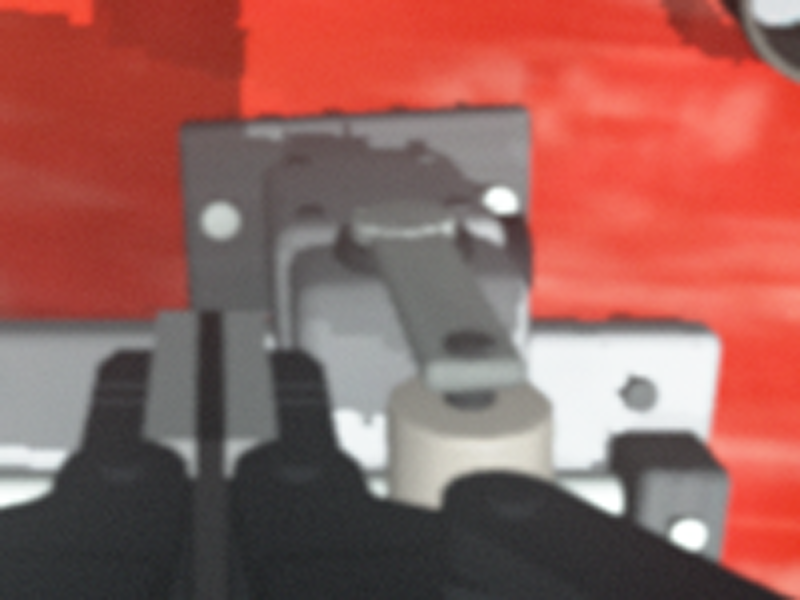

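Request:
drive_tool([
  [255,-0.005,0,0,0,0,0],
  [255,-0.005,0.003,0.001,0,0,0],
  [255,-0.005,0.007,0.001,0,0,0],
  [255,-0.005,0.011,0.001,0,0,0],
  [255,-0.005,0.015,0.001,0,0,0],
  [255,-0.005,0.019,0.001,0,0,0],
  [255,-0.005,0.022,0.001,0,0,0],
  [255,-0.005,0.022,0.001,0,0,0],
  [255,-0.005,0.022,0.001,0,0,0],
  [255,-0.005,0.022,0.001,0,0,0],
])

```text
time: 54.12
tool_pos: [402.9, 78.9, 110.3]
tcp_rot: [-153.1, 90.0, -148.0]
ft_force: [0.0, -1.0, 0.7]
finger_gap: -0.0
```

```bash
python3 - <<'E'
from h import *
w=cam("wrist");crop(w,200,150,400,300,4,"w38")
s=sense();print(s["tool_pos"],s["finger_gap"],s["ft_force"])
s=cam("scene");crop(s,190,150,330,260,5.5,"s38")
E
```

```text
[402.9415787   78.81190129 110.28794707] 0.15671224583273768 [-0.65196388 -0.88413819 -0.03215144]
```

View pics/w38.png

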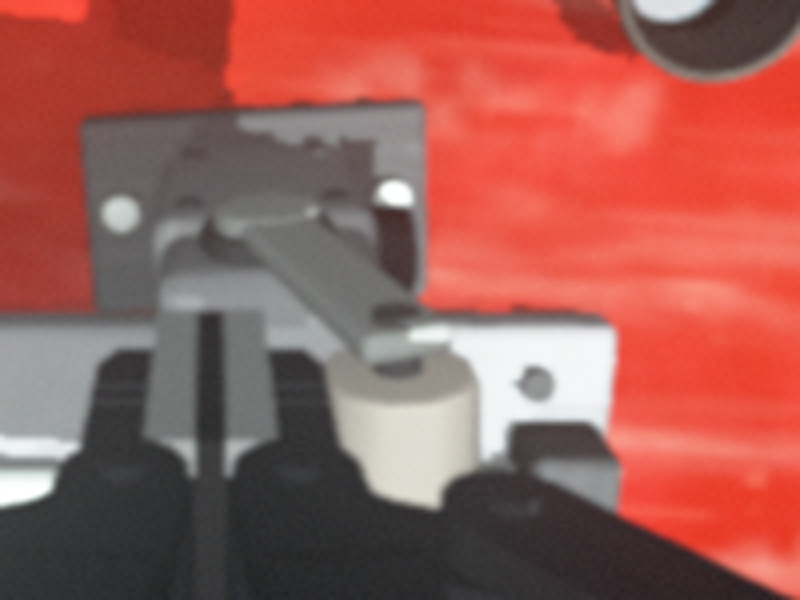

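View pics/s38.png

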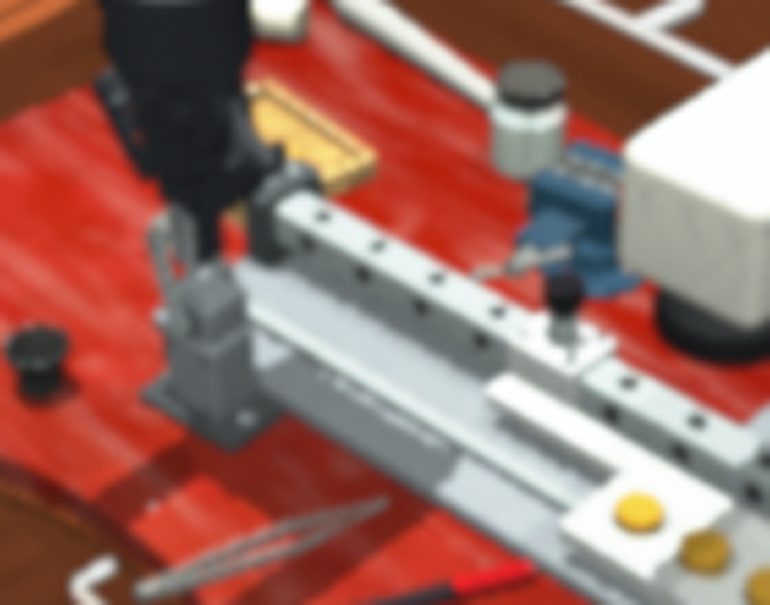

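Request:
drive_tool([
  [255,0,0.003,0,0,0,0],
  [255,0,0.006,0,0,0,0],
  [255,0,0.009,0,0,0,0],
  [255,0,0.012,0,0,0,0],
  [255,0,0.0145,0,0,0,0],
  [255,0,0.0145,0,0,0,0],
  [255,0,0.0145,0,0,0,0],
  [255,0,0.0145,0,0,0,0],
  [255,0,0.0145,0,0,0,0],
  [255,0,0.0145,0,0,0,0],
])

```text
time: 55.05
tool_pos: [401.8, 93.3, 110.5]
tcp_rot: [9.7, 90.0, 14.8]
ft_force: [-0.6, -1.8, 1.3]
finger_gap: -0.2
```

```bash
python3 - <<'E'
from h import *
w=cam("wrist");crop(w,200,150,400,300,4,"w39")
s=sense();print(s["tool_pos"],s["finger_gap"],s["ft_force"])
E
```

```text
[401.81927469  93.31174419 110.5022773 ] -0.12729090245723682 [-0.25401188 -2.66371691  1.23276713]
```

View pics/w39.png

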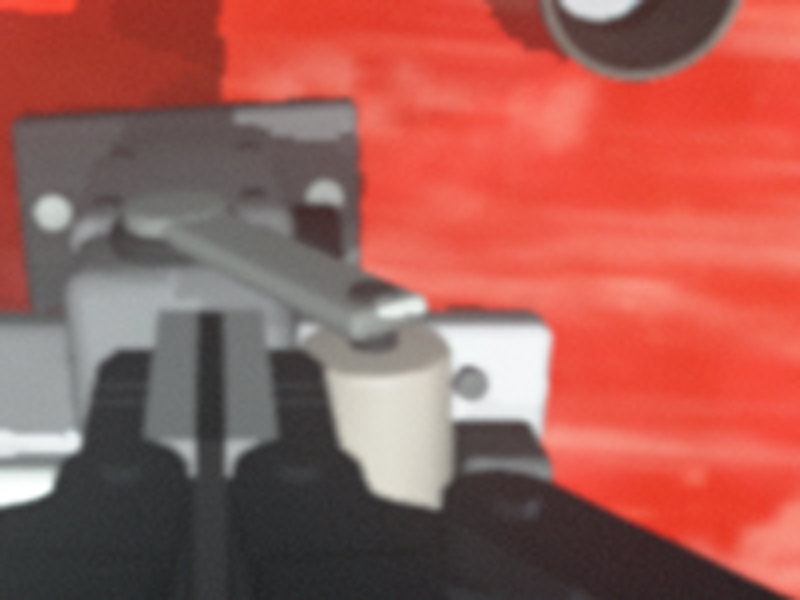

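```bash
python3 - <<'E'
from h import *
w=cam("wrist")
h=w.ray((200+172/4,150+210/4),71);print(h)
for z in(121,117,113,109,106):
    r=w.ray((200+376/4,150+350/4),z);print(z,r.round(1),"sin",((r[1]-h[1])/50).round(2),"cos",(z-71)/50)
E
```

```text
[390.57271066  86.58072585  71.        ]
121 [390.2 112.5 121. ] sin 0.52 cos 1.0
117 [391.9 113.2 117. ] sin 0.53 cos 0.92
113 [393.7 114.  113. ] sin 0.55 cos 0.84
109 [395.4 114.8 109. ] sin 0.56 cos 0.76
106 [396.7 115.4 106. ] sin 0.58 cos 0.7
```

Request:
drive_tool([
  [255,0,0.002,0,0,0,0],
  [255,0,0.002,0,0,0,0],
  [255,0,-0.002,0,0,0,0],
  [255,0,-0.008,0,0,0,0],
  [255,0,-0.015,0,0,0,0],
  [255,0,-0.023,0,0,0,0],
  [255,0,-0.031,0,0,0,0],
  [255,0,-0.041,0,0,0,0],
  [255,0,-0.05,0,0,0,0],
  [255,0,-0.055,0,0,0,0],
])

```text
time: 55.98
tool_pos: [406.7, 37.2, 110.3]
tcp_rot: [-123.2, 90.0, -118.2]
ft_force: [-0.6, -0.3, -0.6]
finger_gap: 0.0
```

Request:
drive_tool([
  [255,-0.01,0,0,0,0,0],
  [255,-0.04,0,0,0,0,0],
  [255,-0.075,0,0,0,0,0],
  [255,-0.11,0.02,0,0,0,0],
  [255,-0.13,0.05,0,0,0,0],
  [255,-0.13,0.085,0.0,0,0,0],
  [255,-0.13,0.12,0,0,0,0],
  [255,-0.13,0.145,0,0,0,0],
  [255,-0.13,0.16,0,0,0,0],
  [255,-0.13,0.16,0,0,0,0],
])

```text
time: 56.82
tool_pos: [391.8, 200.7, 241.2]
tcp_rot: [75.5, 89.9, 80.8]
ft_force: [1.2, -0.4, 0.3]
finger_gap: -0.0
```

```bash
python3 - <<'E'
from h import *
w=cam("wrist");cv2.imwrite("pics/w40.png",w.f)
s=sense();print(s["tool_pos"],s["ft_force"],s["time"])
t=cam("top");crop(t,90,130,400,300,2.5,"t40")
s=cam("scene");crop(s,140,120,390,300,3.2,"s40")
E
```

```text
[392.02276491 199.1613639  241.03618227] [-0.83863671 -0.25082827  0.46722606] 56.8667
```

View pics/w40.png

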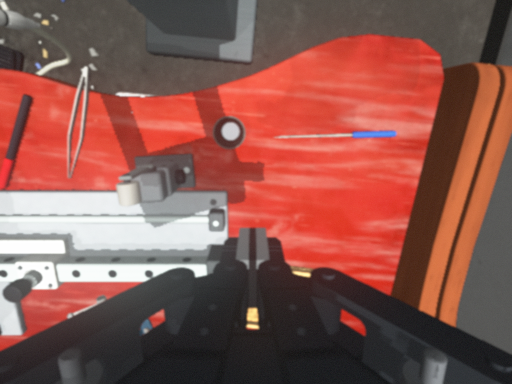

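View pics/t40.png

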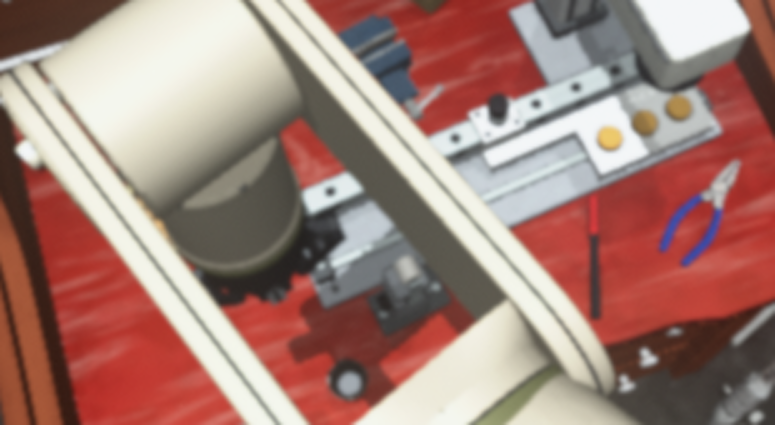

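View pics/s40.png

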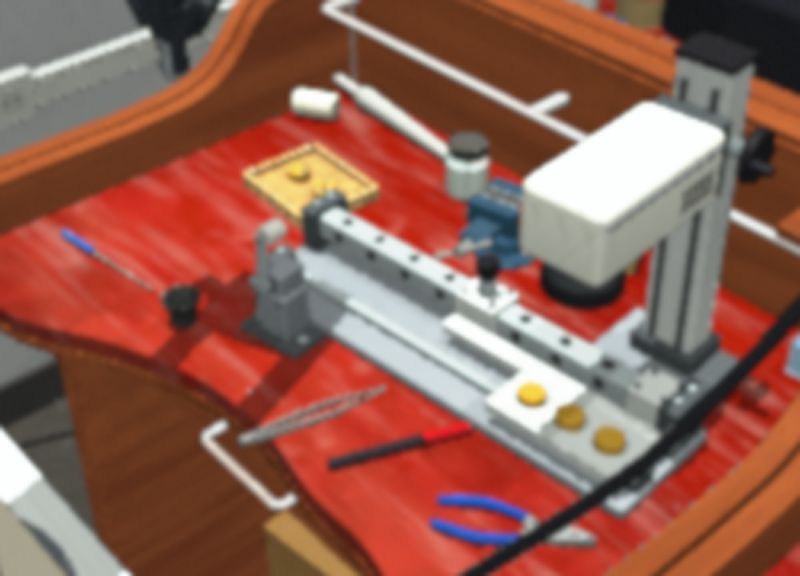

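Request:
drive_tool([
  [255,0,-0.01,0.015,0,0,0],
  [255,0,-0.025,0.04,0,0,0],
  [255,0,-0.045,0.065,0,0,0],
  [255,0,-0.06,0.09,0,0,0],
  [255,0,-0.07,0.105,0,0,0],
  [255,0,-0.07,0.11,0,0,0],
  [255,0,-0.07,0.11,0,0,0],
  [255,0,-0.07,0.11,0,0,0],
  [255,0,-0.07,0.11,0,0,0],
  [255,0,-0.07,0.11,0,0,0],
])

```text
time: 57.8
tool_pos: [507.5, 138.4, 240.6]
tcp_rot: [52.5, 90.0, 57.7]
ft_force: [0.9, 0.4, 0.6]
finger_gap: -0.0
```

```bash
python3 - <<'E'
from h import *
w=cam("wrist");cv2.imwrite("pics/w41.png",w.f)
print(sense()["tool_pos"],sense()["time"],sense()["ft_force"])
E
```

```text
[507.55154585 138.49042937 240.63660584] 57.85 [0.387291  0.2931065 0.4073216]
```

View pics/w41.png

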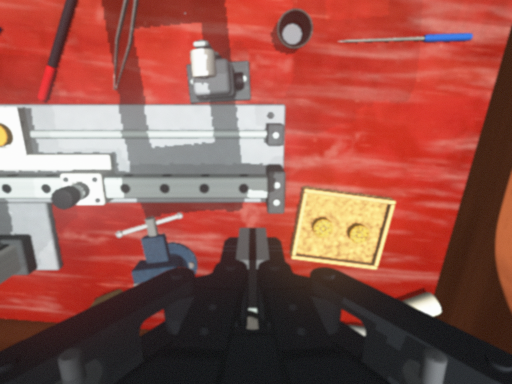

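The tray holds both seals flat and apart, at (322,227) and (358,232). The switch lever is upright at about (203,62), the plunger and carriage are home, and the robot is clear of everything. Handing in.

```bash
python3 -c "
from bench import hand_in
print(hand_in())"
```

```text
the job is handed in; nothing more can be done
None
```

I finished the whole job in the order asked and handed it in at about 58 s; no verdict came back. This run had two seals, in nests 2 and 3, and three blanks; seal 1 was absent.

**What I did**
- I pulled the plunger, slid the carriage out to loading and let the pin drop there.
- I laid both seals apart on the tray's cork and set the three blanks in nests 1 to 3.
- I pulled the plunger again, brought the carriage back and let the pin drop home.
- I then pushed the roller to the left until the lever stood at about 0.58 rad, and let it go.

**What the last checks showed**
- **Blanks:** all three sit in their nests. The tool height at release puts each underside at about 31 mm, which is the nest floor. The last two met 11–14 N as I set them down.
- **Plunger:** the knob looks the same as at the start, and the tool height matched it both times the pin went down.
- **Seals:** both lie flat and apart on the cork.
- **Switch:** I judged that it tripped from the lever angle and 2–2.7 N of force, since there is no direct reading. The lever was upright afterwards.
- **Robot:** it was touching nothing at hand-in.

**Where readings disagreed**
- The cameras and the arm disagreed by 1–2 mm, so I lined the blanks up against the nest rings by eye.
- At loading, an image measurement put the carriage at 178.7 mm instead of 180. The knob height showed the pin was down, so I took that as measuring error.

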